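Open the soaking tub and lean its lid to air

TASK

Take the wooden lid off the steel tub and stand it on one of its short edges on the counter, leaning steeply (about 70 degrees from the counter) against the middle of the low steel rail, with its handle side turned in to the rail so that the bare underside faces outwards and can air. Since the handle ends up against the rail side, you will have to set the lid down on the way and take it again by an edge. Put the steel filter basket into the opened tub, upright on its floor, and leave everything else on the counter where it is.

Things in the scene. Friction and masses are not known exactly. Their poses are not given: they have to be found in the camera images.
- lid_center (a point): Centre of the lid's slab (mid-thickness, handle not counted): a dark wooden board 180 mm (x) by 120 mm (y) by 12 mm (z), about 0.2 kg. On its top face (+z), at the middle, stands a steel block handle 30 mm (x) by 20 mm (y), rising 32 mm above the face. The underside (-z face) is bare. The lid starts lying loose, handle up, on the rim of the tub, with its long side along the tub's.
- lid: The same lid; origin at the centre of its underside, 6 mm below the slab's centre, same axes.
- tub: Open steel tub, fixed to the counter, 170 mm (x) by 110 mm (y) outside, 65 mm high, walls and floor 5 mm thick. Origin at the centre of its underside, on the counter.
- tub_in (a point): Centre of the tub's inner floor, axes as the tub's.
- rail: Low steel drying rail fixed to the counter: a round horizontal bar of 12 mm diameter and 212 mm length along the rail's x axis (it runs roughly away from the robot), its centre line 112 mm above the counter, on two 12 mm posts at x = -100 and +100 mm, each on a foot disc of 44 mm diameter, 5 mm high. Nothing else is below the bar. Origin on the counter below the bar's middle; y is level and square to the bar. The lid may lean on it from either side.
- basket_center (a point): Centre of the filter basket, half-way up (18 mm above its underside): a plain steel round cup, open at the top, 36 mm high, 60 mm in diameter with a 64 mm rim, about 90 g, standing upright on the counter.
- basket: The same basket; origin at the centre of its underside, z up its axis.
- counter: The light oak counter that all stands on; its top is at z = 0.
- cup: Bystander: white ceramic cup, 80 mm in diameter, 75 mm high; origin at the centre of its underside.
- dosing_cups: Bystander: two nested aluminium dosing cups, 64 mm in diameter, 70 mm high together; origin at the centre of the underside.
- brush: Bystander: blue silicone brush, 170 mm long, lying on the counter.
- tamper: Bystander: steel tamper, 58 mm in diameter, 87 mm high; origin at the centre of its underside.
Not all that is in view belongs to the job. What is shaped like the lid but pink is not meant.

How it is judged:
By the outcome, as a careful person would: the job done as asked, in the order asked, and still so for the second after the job is handed in, with the robot touching nothing.
It also fails if it takes over 72 s, if anything falls off the work surface, if the arm or the gripper's body presses on something with over 40 N, if the wrist force passes 120 N, or if a joint passes its speed limit or range.

ROBOT

A 6-joint arm with a two-finger parallel gripper is mounted at the origin on the work surface. World frame = base frame: x ahead of the robot, y to its left, z up, the work surface at z = 0. Lengths are in mm, angles in rad, forces in N, time in s.
With the tool pointing down it reaches from about 275 to 1000 mm from the base axis. Payload 8.4 kg.
Tool frame: the origin (TCP) lies on the centre line of the jaws, within the pads' length; the fingertips stand 11 mm ahead of it and the grasp point (between the pads) lies 8 mm behind it; x points along the fingers, y is the direction in which the jaws open and shut, and the axes are right-handed (so a half turn about x gives the same grasp; the last joint's range is limited). The gripper opens to 85 mm and grips with 20 to 120 N. Pads are 22 mm wide; open, the fingers measure 114 mm over their backs; the gripper's body (76 mm by 85 mm) begins 54 mm behind the grasp point. The pads swing forward as they close: fully open they stand 13 mm farther back than shut.
Start: joints at [-1.315, 0.353, 1.633, -0, 1.155, -0.002], TCP at [159.345, -604.349, 242.281] pointing down, gripper open.
Joint ranges: [-2.63, 2.63], [-0.92, 2.1], [0.06, 2.66], [-1.3, 4.44], [0, 2.69], [-3.02, 3.02]. Speed limits (rad/s): [2.22, 2.22, 2.79, 3.14, 3.14, 3.14].

INTERFACE

Orientations are given as a rotation vector (axis times angle).
In Python, from rig import * gives the robot as it stands.
- The arm moves only by the tool move_arm, never from a script. Its argument "commands" is a list of rows, each a list of 7 numbers: the shift along the world's x, y, z in m, then the turn, a rotation vector about the world's x, y, z in degrees, then the closure, from -1 (fully open) to 1 (shut). A call has 1 to 20 rows; each row shifts and turns the commanded pose from where the row before left it; what a row does not reach is not made up. A row lasts 1/8 s, in which the tool goes at most 62.5 mm and 10.7 degrees, less where a joint would pass 70% of its speed; a pose out of reach is approached as far as the arm can. A call with a gripper value outside its range is refused whole. The fingers move at their own pace and stop on an object; the grip force is fixed at half the most. Time passes only in rows, so rows that do not move let the fingers close. It gives the time, the measured TCP pose, the force and the opening at its end, in the units of the state.
- read_state(): the state, without advancing time (a new reading comes with each control period).
- read_camera(name): name is "side" or "top"; returns the picture (420x560x3 uint8, blue, green, red); there is no depth.
- camera_model(name): a dict with "intrinsics" (3x3 intrinsics, pixels), "origin" and "orientation" of the camera in the world. Camera axes: x right, y up, looking along -z (the intrinsics and any distortion apply to the point x, -y, -z); pixel columns grow to the right and rows downward; lengths in mm; the calibration is good to about 2 mm. A picture is of the moment at which its call begins. camera_model takes no time and is no camera call.
- hand_in(): hands the job in, once; it reports no verdict.
The state is a dict: "t": time; "joints": joint angles; "joint_vel": joint speeds; "effort": joint torques, N m; "eef_pos": TCP position; "ee_rot": TCP orientation; "contact_force": force on the tool from outside, world axes, zero at the start; "moment": the same for the moment, N m; "finger_gap": finger opening in mm.
Only numpy, scipy, OpenCV 4.12 (cv2) and the standard library are available. Lean on these libraries where they do the work, as an engineer would, in place of code of your own. Each camera call takes 0.05 s, during which the arm holds its last target.

## Working session

There is one attempt and no reset: what is moved stays moved. The work goes in short steps, Python scripts to look and compute and a tool call to move; the robot and the scene stay as the last step left them, time stands still between calls to the robot, and variables do not carry over. Pictures are saved under pics/ and viewed, and the job is handed in when it is done.

Besides the shell and the picture viewer there is one more tool, called after "Request:" by a JSON object that holds its "api" and its "payload". move_arm: Moves the arm, as the interface text tells. Its arguments: {"type":"object","properties":{"commands":{"type":"array","items":{"type":"array","items":{"type":"number"}}}},"required":["commands"]}

```bash
ls; mkdir -p pics; python3 - <<'E'
from rig import *
import cv2
for n in("side","top"):
    cv2.imwrite(f"pics/{n}0.png",read_camera(n))
    m=camera_model(n); print(n,m)
print(read_state())
E
```

```text
pics
side {'intrinsics': array([[417.71180601,   0.        , 277.27968286],
       [  0.        , 417.71180601, 210.13564145],
       [  0.        ,   0.        ,   1.        ]]), 'origin': array([-217.97332861,  745.60474668,  980.99307475]), 'orientation': array([ 0.41987282, -1.06672945, -2.21784282])}
top {'intrinsics': array([[380.86167536,   0.        , 276.60423832],
       [  0.        , 380.86167536, 213.41388172],
       [  0.        ,   0.        ,   1.        ]]), 'origin': array([ 373.39727032, -100.7436703 , 1262.09213529]), 'orientation': array([ 0.13518825, -0.10524108, -1.54018925])}
{'t': 0.1, 'joints': array([-1.31537298e+00,  3.53595315e-01,  1.63405310e+00,  5.45036921e-06,
        1.15520828e+00, -2.37368094e-03]), 'joint_vel': array([ 0.00022021,  0.00047248, -0.00223162, -0.00232072, -0.00072591,
       -0.00068447]), 'effort': array([ 1.35150194e-04, -6.06353617e+01, -3.42819750e+01, -4.64206414e-05,
        4.09551096e-03, -4.74116234e-05]), 'eef_pos': array([ 159.25742376, -603.94159015,  241.62934266]), 'ee_rot': array([ 2.08436831,  0.27150716, -2.08469319]), 'contact_force': array([-0.4255232 ,  0.12358091, -0.14990774]), 'moment': array([-0.00062364,  0.02991095,  0.01753624]), 'finger_gap': 85.3843241166311}
```

View pics/side0.png

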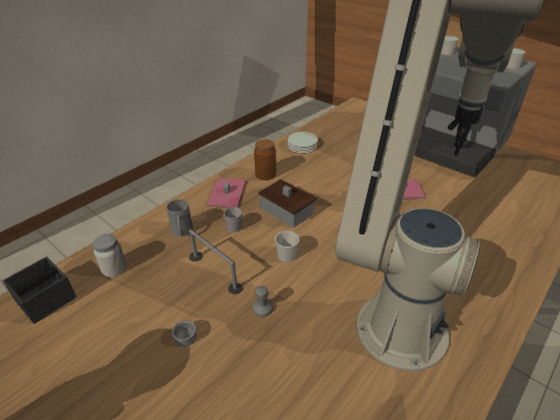

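View pics/top0.png

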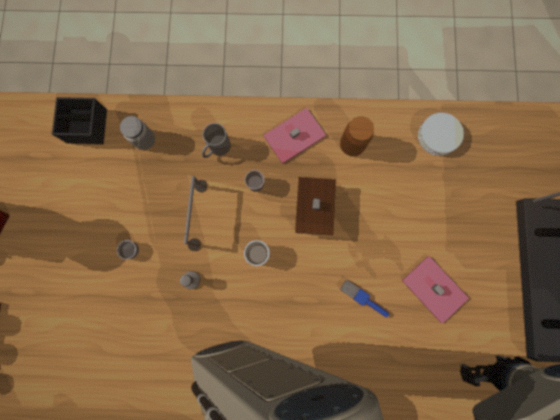

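```bash
cat > h.py <<'E'
import numpy as np, cv2
from scipy.spatial.transform import Rotation as R
from rig import *
def ray(n,u,v):
    m=camera_model(n);K=m["intrinsics"];d=np.array([(u-K[0,2])/K[0,0],-(v-K[1,2])/K[1,1],-1])
    return m["origin"],R.from_rotvec(m["orientation"]).apply(d)
def onz(n,u,v,z):
    o,d=ray(n,u,v);return o+d*(z-o[2])/d[2]
def proj(n,P):
    m=camera_model(n);K=m["intrinsics"];p=R.from_rotvec(m["orientation"]).inv().apply(np.atleast_2d(P)-m["origin"])
    return np.c_[K[0,2]+K[0,0]*p[:,0]/-p[:,2],K[1,2]+K[1,1]*-p[:,1]/-p[:,2]]
def crop(n,src,u0,v0,u1,v1,out,s=None):
    im=src if not isinstance(src,str) else cv2.imread(src)
    s=s or min(800/(u1-u0),600/(v1-v0))
    c=cv2.resize(im[v0:v1,u0:u1],None,fx=s,fy=s,interpolation=cv2.INTER_CUBIC);cv2.imwrite(out,c);print(out,s)
E
python3 - <<'E'
from h import *
crop("top","pics/top0.png",100,150,360,310,"pics/topc.png",3)
crop("side","pics/side0.png",150,160,350,350,"pics/sidec.png",3)
E
```

```text
pics/topc.png 3
pics/sidec.png 3
```

View pics/topc.png

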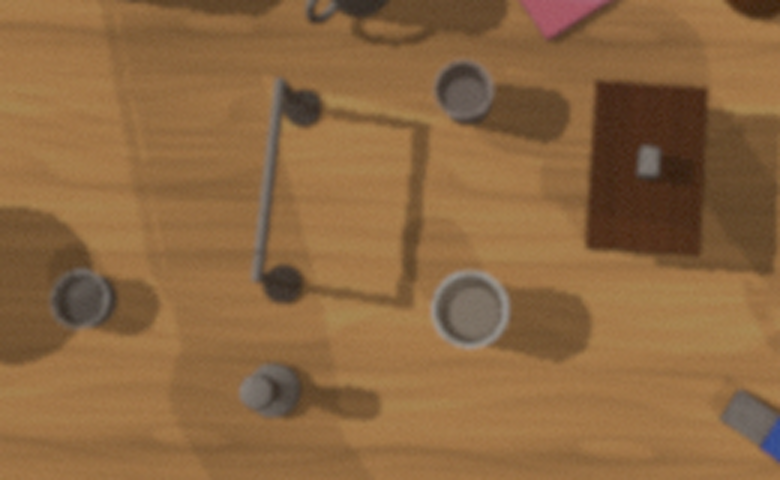

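View pics/sidec.png

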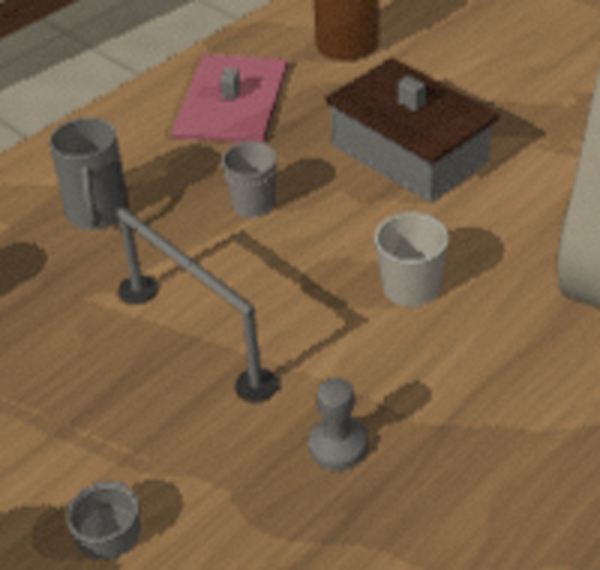

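```bash
cat > m1.py <<'E'
from h import *
from scipy.optimize import least_squares
T=lambda u,v:((u+.5)/3-.5+100,(v+.5)/3-.5+150)
S=lambda u,v:((u+.5)/3-.5+150,(v+.5)/3-.5+160)
def tri(tp,sp):
    A=[];b=[]
    for n,p in(("top",tp),("side",sp)):
        o,d=ray(n,*p);d/=np.linalg.norm(d);M=np.eye(3)-np.outer(d,d);A.append(M);b.append(M@o)
    x,r,_,_=np.linalg.lstsq(np.vstack(A),np.hstack(b),rcond=None);return x.round(1),r.round(1)
tl=[T(597,82),T(707,88),T(700,255),T(587,247)]
sl=[S(391,61),S(497,116),S(432,156),S(328,101)]
print("lid corners z77 top",[onz("top",*p,77)[:2].round(1) for p in tl]); print([onz("side",*p,77)[:2].round(1) for p in sl])
print("tri lid: ", [tri(a,b)[0] for a,b in zip(tl,sl)])
for nm,tp,sp,z in [("rail far",T(281,82),S(122,212),112),("rail near",T(259,278),S(248,309),112),("basket rim",T(82.5,298),S(104,514),36),("cup",T(470,310),S(411,243),75),("dosing",T(465,91),S(249,162),70),("handletop",T(650,155),S(412,85),109)]:
    print(nm,onz("top",*tp,z)[:2].round(1),onz("side",*sp,z)[:2].round(1),tri(tp,sp))
for nm,tp,sp in [("foot far",T(304,108),S(138,288)),("foot near",T(284,284),S(256,384)),("tamper base",T(276,390),S(338,448))]:
    print(nm,onz("top",*tp,3)[:2].round(1),onz("side",*sp,3)[:2].round(1))
E
python3 m1.py
```

```text
lid corners z77 top [array([ 676.1, -142.5]), array([ 672.4, -259.3]), array([ 494.2, -252.9]), array([ 499.4, -135.5])]
[array([ 663.3, -247.9]), array([ 489. , -242.7]), array([ 498.9, -132.4]), array([ 664.6, -132.4])]
tri lid:  [array([ 628.6, -158.6,  147.6]), array([ 6.238e+02, -3.040e+02, -4.000e-01]), array([ 533.6, -238.1,   -5.7]), array([536.4, -91.5, 158.5])]
rail far [659.2 186.4] [658.6 188.1] (array([659.8, 187. , 110.5]), array([0.2]))
rail near [455.4 196.1] [454.1 199.5] (array([456. , 197.3, 108.8]), array([0.6]))
basket rim [434.1 405.2] [425.2 412.3] (array([433.8, 409. ,  25. ]), array([2.5]))
cup [430.9 -15.9] [422.2  -5.5] (array([431.1, -15.3,  62.9]), array([0.3]))
dosing [664.5  -1.6] [658.3   7.9] (array([ 6.674e+02, -5.000e-01,  6.000e+01]), array([0.5]))
handletop [ 592.4 -197.1] [ 579.2 -190.7] (array([ 591.5, -199.9,   98.9]), array([23.5]))
foot far [656.7 185.6] [654.3 188.6]
foot near [457.3 196. ] [454.8 199.4]
tamper base [341.7 197.7] [336.2 203.5]
```

```bash
cat > ov.py <<'E'
from h import *
def circ(x,y,z,r): 
    a=np.linspace(0,2*np.pi,60);return np.c_[x+r*np.cos(a),y+r*np.sin(a),0*a+z]
def box(x,y,z,yaw,a,b):
    c,s=np.cos(yaw),np.sin(yaw);P=np.array([[a,b],[a,-b],[-a,-b],[-a,b],[a,b]])/2
    return np.c_[x+P@[c,-s],y+P@[s,c],np.full(5,z)]
def overlay(n,im,curves,u0,v0,u1,v1,s,out):
    c=cv2.resize(im[v0:v1,u0:u1],None,fx=s,fy=s,interpolation=cv2.INTER_CUBIC)
    for k in curves:
        p=(proj(n,k)-[u0,v0]+.5)*s-.5
        cv2.polylines(c,[np.round(p*8).astype(np.int32)],False,(0,255,0),1,cv2.LINE_AA,3)
    cv2.imwrite(out,c)
E
cat > o1.py <<'E'
from ov import *
yl=np.deg2rad(-2.2) if 0 else np.arctan2(-142.5+135.5,676-499)
L=(585.5,-197.5)
cv=[box(*L,77,yl,180,120),box(*L,65,yl,180,120),box(*L,0,yl,170,110),box(*L,109,yl,30,20),
 circ(434,405,36,32),circ(434,405,0,30),circ(431,-16,75,40),circ(431,-16,0,30),circ(664.5,-1.6,70,32),
 np.array([[659.2,186.4,112],[455.4,196.1,112]]),circ(657,186,0,22),circ(457,196,0,22)]
import sys
for n in("side","top"):
    im=cv2.imread(f"pics/{n}0.png")
    if n=="side":
        overlay(n,im,cv,230,160,360,260,6,"pics/o_s1.png");overlay(n,im,cv,150,220,280,350,4.6,"pics/o_s2.png")
    else: overlay(n,im,cv,100,150,350,320,3.2,"pics/o_t.png")
E
python3 o1.py
```

```text
(no output)
```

View pics/o_s1.png

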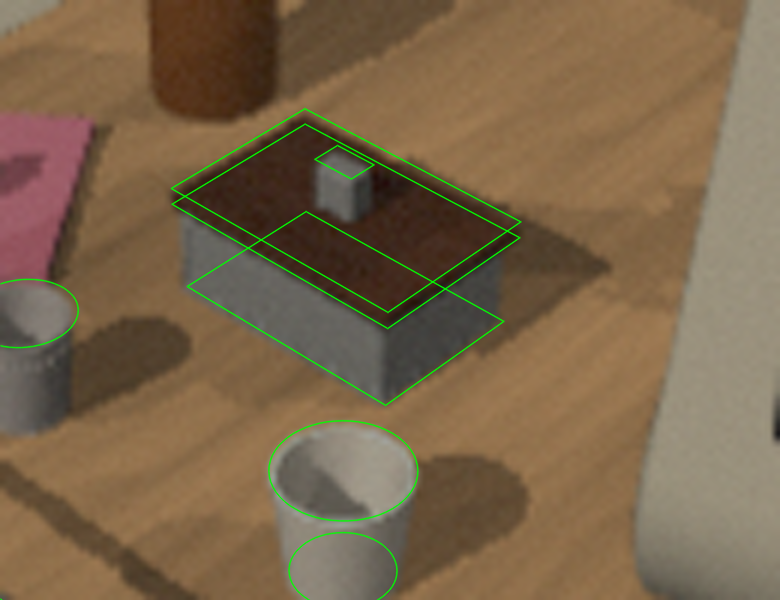

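View pics/o_s2.png

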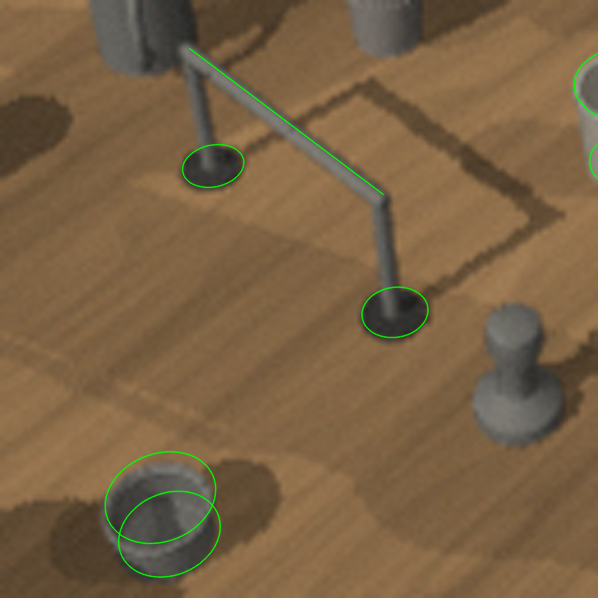

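View pics/o_t.png

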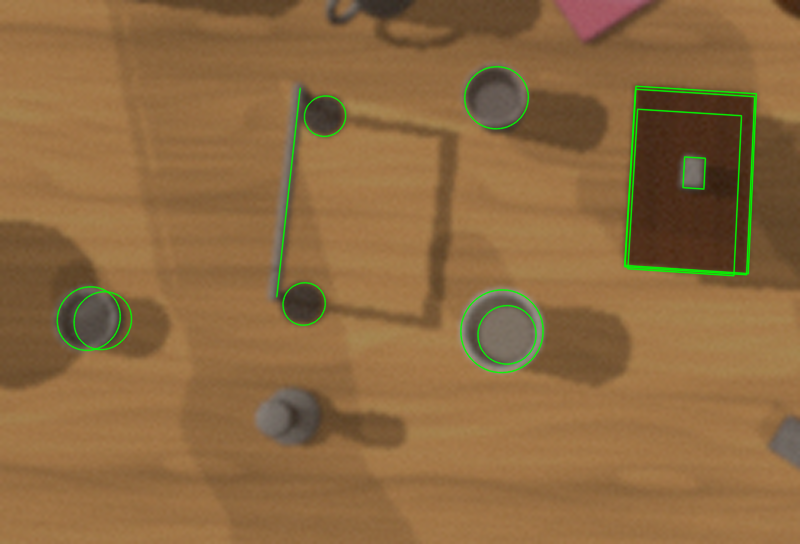

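```bash
cat > st.py <<'E'
from h import *
s=read_state();print("t",s["t"],"p",s["eef_pos"].round(1),"F",s["contact_force"].round(1),"M",s["moment"].round(2),"gap",round(s["finger_gap"],1));print("j",s["joints"].round(4).tolist());print(R.from_rotvec(s["ee_rot"]).as_matrix().round(3))
E
python3 st.py
```

```text
t 0.1 p [ 159.3 -603.9  241.6] F [-0.4  0.1 -0.1] M [-0.    0.03  0.02] gap 85.4
j [-1.3154, 0.3536, 1.6341, 0.0, 1.1552, -0.0024]
[[-0.     0.255 -0.967]
 [ 0.001 -0.967 -0.255]
 [-1.    -0.001 -0.   ]]
```

Request:
{"api": "move_arm", "payload": {"commands": [[0.0354,0.034,-0.004,0,0,6.1,-1],[0.0354,0.034,-0.004,0,0,6.1,-1],[0.0354,0.034,-0.004,0,0,6.1,-1],[0.0354,0.034,-0.004,0,0,6.1,-1],[0.0354,0.034,-0.004,0,0,6.1,-1],[0.0354,0.034,-0.004,0,0,6.1,-1],[0.0354,0.034,-0.004,0,0,6.1,-1],[0.0354,0.034,-0.004,0,0,6.1,-1],[0.0354,0.034,-0.004,0,0,6.1,-1],[0.0354,0.034,-0.004,0,0,6.1,-1],[0.0354,0.034,-0.004,0,0,6.1,-1],[0.0354,0.034,-0.004,0,0,6.1,-1],[0,0,0,0,0,0,-1]]}}

```text
t: 1.72
eef_pos: [585.8, -193.9, 193.5]
ee_rot: [1.232, 1.195, -1.232]
contact_force: [-1.2, -0.3, -0.4]
finger_gap: 85.6
```

```bash
python3 st.py; python3 - <<'E'
from h import *
for n in("side","top"): cv2.imwrite(f"pics/{n}1.png",read_camera(n))
crop("top","pics/top1.png",250,120,400,260,"pics/top1c.png",4)
crop("side","pics/side1.png",200,130,380,265,"pics/side1c.png",4)
E
```

```text
t 1.725 p [ 585.8 -193.9  193.5] F [-1.2 -0.3 -0.4] M [-0.02  0.04 -0.01] gap 85.6
j [-0.3224, 0.3897, 1.696, 0.0006, 1.0564, -0.2916]
[[-0.     1.    -0.031]
 [ 0.001 -0.031 -1.   ]
 [-1.    -0.    -0.001]]
pics/top1c.png 4
pics/side1c.png 4
```

View pics/top1c.png

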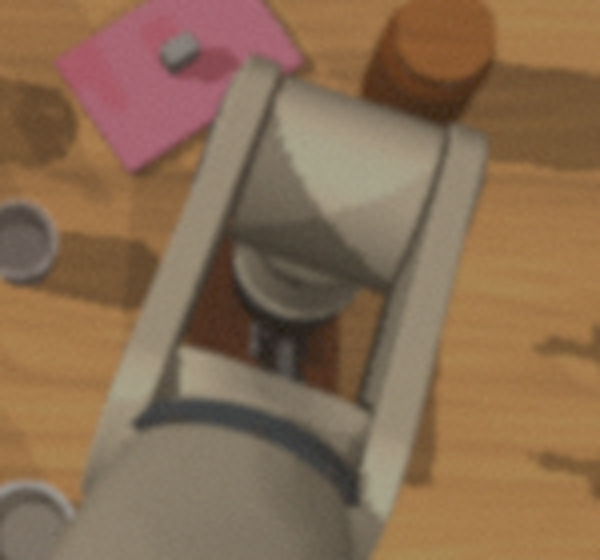

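View pics/side1c.png

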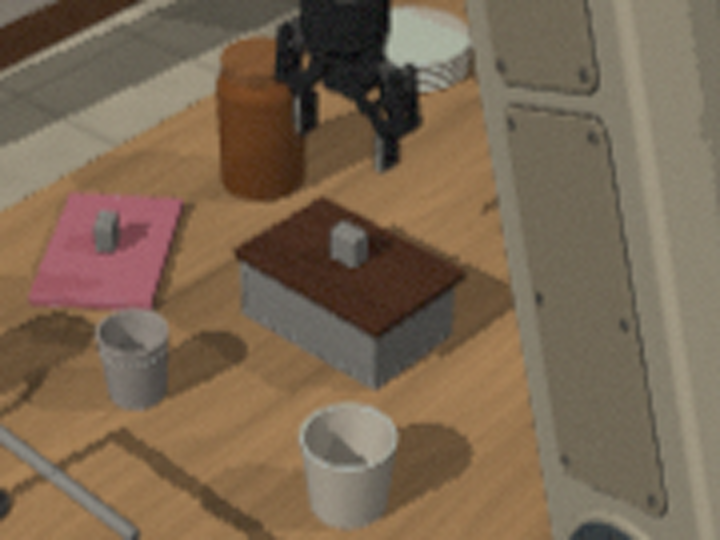

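```bash
python3 - <<'E'
from h import *
for z in(182,195): print(((proj("side",[[585.8-44,-192.5,z],[585.8+44,-195,z]])-[200,130])*4).round(0))
L=(584,-196)
from ov import *
im=cv2.imread("pics/side1.png")
yl=np.deg2rad(-2)
overlay("side",im,[box(*L,77,yl,180,120),box(*L,65,yl,180,120),box(*L,0,yl,170,110),box(*L,109,yl,30,20),box(*L,77,yl,30,20)],240,165,330,235,8,"pics/o2.png")
import glob
# kin fit
from scipy.optimize import least_squares
E
```

```text
[[383. 178.]
 [308. 142.]]
[[383. 166.]
 [308. 129.]]
```

View pics/o2.png

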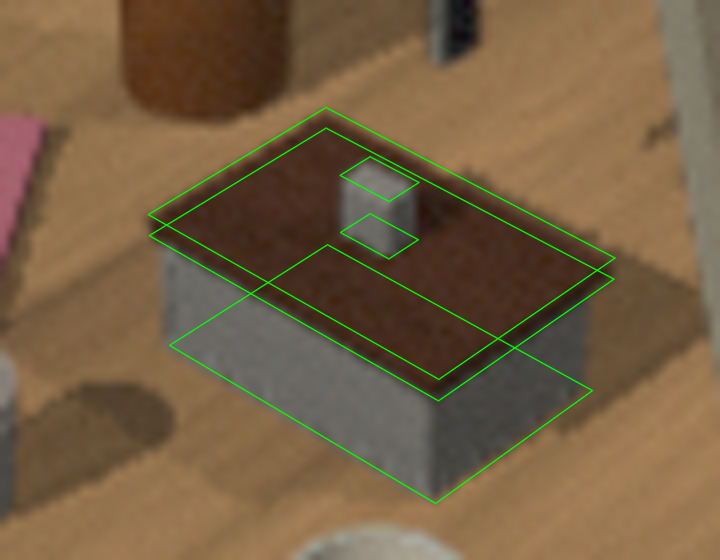

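Request:
{"api": "move_arm", "payload": {"commands": [[0,0,-0.035,0,0,0,-1],[0,0,-0.04,0,0,0,-1],[0,0,-0.028,0,0,0,-1],[0,0,0,0,0,0,-1],[0,0,0,0,0,0,1],[0,0,0,0,0,0,1],[0,0,0,0,0,0,1],[0,0,0,0,0,0,1],[0,0,0,0,0,0,1]]}}

```text
t: 2.95
eef_pos: [584.9, -196.6, 92.6]
ee_rot: [1.235, 1.19, -1.234]
contact_force: [-1.1, 0.4, 7.1]
finger_gap: 29.2
```

```bash
python3 st.py
```

```text
t 2.95 p [ 584.9 -196.6   92.6] F [-1.1  0.4  7.1] M [-0.08  0.26 -0.02] gap 29.2
j [-0.3266, 0.5116, 1.7648, -0.0002, 0.8632, -0.2912]
[[ 0.002  0.999 -0.035]
 [-0.001 -0.035 -0.999]
 [-1.     0.002  0.001]]
```

```bash
python3 - <<'E'
import numpy as np
S=[([-1.3154,.3536,1.6341,1.1552],(159.3,-603.9,241.6)),([-.3224,.3897,1.696,1.0564],(585.8,-193.9,193.5)),([-.3266,.5116,1.7648,.8632],(584.9,-196.6,92.6))]
A=[];b=[]
for j,p in S:
    r=np.hypot(p[0],p[1]);a=j[1];c=j[1]+j[2]
    A.append([np.sin(a),np.sin(c),0]);b.append(r)
    A.append([np.cos(a),np.cos(c),1]);b.append(p[2])
    print(j[0],np.arctan2(p[1],p[0]))
print(np.linalg.lstsq(np.array(A),np.array(b),rcond=None))
E
```

```text
-1.3154 -1.312885843517964
-0.3224 -0.3196493941617544
-0.3266 -0.32426169553356304
(array([488.35976445, 496.64510339, -13.423248  ]), array([11.58553408]), np.int32(3), array([2.51291452, 1.63552822, 0.10152849]))
```

Request:
{"api": "move_arm", "payload": {"commands": [[0,0,0.015,0,0,0,1],[0,0,0.035,0,0,0,1],[0,0.01,0.05,0,0,0,1],[0,0.03,0.05,0,0,0,1],[0,0.03,0.05,5,0,0,1],[0,0.03,0.02,10,0,0,1],[0,0.03,0,10,0,0,1],[0,0,0,5,0,0,1],[0,0,0,0,0,0,1]]}}

```text
t: 4.08
eef_pos: [583.6, -67.3, 310.8]
ee_rot: [1.608, 1.575, -0.949]
contact_force: [-0.5, -0.1, -2.3]
finger_gap: 28.8
```

```bash
python3 st.py;python3 - <<'E'
from h import *
for n in("side","top"): cv2.imwrite(f"pics/{n}2.png",read_camera(n))
E
```

```text
t 4.075 p [583.6 -67.3 310.8] F [-0.5 -0.1 -2.3] M [-0.44 -0.01  0.  ] gap 28.8
j [-0.3822, 0.3376, 1.5999, 0.4867, 1.4343, -0.4694]
[[-0.001  0.999 -0.037]
 [ 0.5   -0.032 -0.866]
 [-0.866 -0.019 -0.499]]
```

View pics/side2.png

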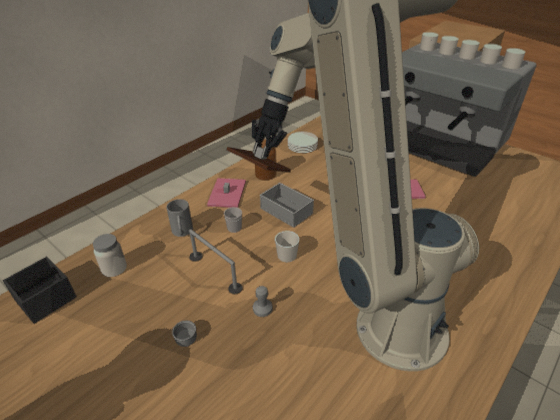

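View pics/top2.png

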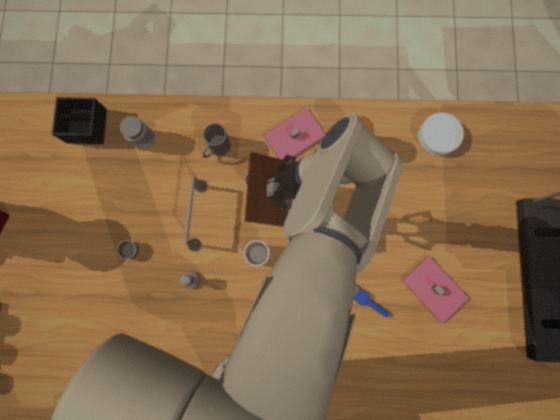

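```bash
cat > kin.py <<'E'
import numpy as np
from scipy.spatial.transform import Rotation as R
from scipy.optimize import least_squares
LO=np.array([-2.63,-.92,.06,-1.3,0,-3.02]);HI=np.array([2.63,2.1,2.66,4.44,2.69,3.02])
P0=np.array([488.,497,320,335,0.])  # L1,L2,d1,L3,lat
T0=np.array([[0,-1,0],[0,0,-1],[1,0,0]],float) # columns x=z,y=-x,z=-y
def fk(j,P=None):
    P=PAR if P is None else P
    A=R.from_euler('z',j[0])*R.from_euler('y',j[1]);p=np.array([0,0,P[2]])+A.apply([0,P[4],P[0]])
    A=A*R.from_euler('y',j[2]);p=p+A.apply([0,0,P[1]]);w=p
    A=A*R.from_euler('z',j[3])*R.from_euler('y',j[4]);p=p+A.apply([0,0,P[3]])
    return p,(A*R.from_matrix(T0)*R.from_euler('x',j[5])),w
S=[([-1.3154,.3536,1.6341,0,1.1552,-.0024],(159.3,-603.9,241.6)),([-.3224,.3897,1.696,0,1.0564,-.2916],(585.8,-193.9,193.5)),([-.3266,.5116,1.7648,0,.8632,-.2912],(584.9,-196.6,92.6)),([-0.3822, 0.3376, 1.5999, 0.4867, 1.4343, -0.4694],(583.6,-67.3,310.8))]
_f=least_squares(lambda P:np.hstack([fk(j,P)[0]-p for j,p in S]),P0);PAR=_f.x
def ik(p,Rt,seed,free=None):
    best=None
    for k in range(6):
        s=np.array(seed,float) if k==0 else np.clip(np.array(seed)+np.random.default_rng(k).normal(0,.4,6),LO+.01,HI-.01)
        f=least_squares(lambda j:np.r_[(fk(j)[0]-p)/300,(fk(j)[1].inv()*Rt).as_rotvec()],np.clip(s,LO+1e-3,HI-1e-3),bounds=(LO,HI))
        if best is None or f.cost<best.cost-1e-8: best=f
    return best.x,best.cost
if __name__=="__main__":
    print(PAR.round(1),_f.fun.round(1)); j=S[3][0];print(fk(j)[1].as_matrix().round(3))
E
python3 kin.py
```

```text
[481.3 500.4 322.5 328.2   2. ] [ 0.2  0.9  1.6  1.2 -0.1 -0.5  0.3  0.4 -3.2 -1.7 -0.6  2.1]
[[-0.001  0.999 -0.037]
 [ 0.5   -0.032 -0.866]
 [-0.866 -0.019 -0.499]]
```

```bash
cat > geo.py <<'E'
import numpy as np
from scipy.spatial.transform import Rotation as R
RY=np.deg2rad(-3.0);RO=np.array([556.4,192.5,0.]);RR=R.from_euler('z',RY)
def w(p): return RO+RR.apply(p)
def A(th,k=21.6): # handle hold, underside to rail from -y side
    c,s=np.cos(th),np.sin(th);u=np.array([0,c,s]);n=np.array([0,s,-c])
    z=90*s+6*c;kk=(z-112-12*c)/s;C=np.array([0,0,112])-12*n+kk*u
    return C,u,n,C-n*k
def rot(xd,yd):  # tool x,y dirs in rail frame
    x=xd/np.linalg.norm(xd);y=yd/np.linalg.norm(yd);return RR*R.from_matrix(np.c_[x,y,np.cross(x,y)])
E
python3 - <<'E'
from geo import *; from kin import *
j0=S[3][0]
C,u,n,T=A(np.deg2rad(70))
print("slab centre",w(C).round(1),"TCP",w(T).round(1))
for sg in(1,-1):
    Rt=rot(n,sg*u)
    for dz in(160,80,0):
        for seed in(j0,[-.4,.3,1.6,1.3,1.4,-.47+1.57],[-.4,.3,1.6,1.3,1.4,-.47-1.57]):
            j,c=ik(w(T+[0,-10,dz]),Rt,seed);print(sg,dz,j.round(2),"%.1e"%c, fk(j)[2].round(0))
    print("turn", (Rt*fk(j0)[1].inv()).as_rotvec(degrees=True))
# second grasp from above
for nm,d,nn in(("A",-u,n),("B",-u*[1,-1,1],n*[1,-1,1])):
  for sg in(1,-1):
    Rt=rot(d,sg*nn)
    for dz in(0,180):
      p=(C if nm=="A" else C*[1,-1,1])+u*([1,1,1] if nm=="A" else [1,-1,1])*(90-15)
      for seed in([.3,.5,1.6,-.3,1,.3],[.3,.5,1.6,.3,1,-1],[.3,.5,1.6,-.3,1,2.3]):
        j,c=ik(w(p+[0,0,dz]),Rt,seed);print(nm,sg,dz,j.round(2),"%.1e"%c)
E
```

```text
slab centre [555.2 170.5  86.6] TCP [554.2 150.3  94. ]
1 160 [-0.31  0.51  1.92  1.15  1.47 -2.45] 7.9e-26 [ 538. -168.  366.]
1 160 [-0.31  0.51  1.92  1.15  1.47 -2.45] 4.2e-28 [ 538. -168.  366.]
1 160 [-0.31  0.51  1.92  1.15  1.47 -2.45] 9.9e-21 [ 538. -168.  366.]
1 80 [-0.31  0.65  1.92  1.17  1.41 -2.58] 2.3e-19 [ 538. -168.  286.]
1 80 [-0.31  0.65  1.92  1.17  1.41 -2.58] 9.0e-22 [ 538. -168.  286.]
1 80 [-0.31  0.65  1.92  1.17  1.41 -2.58] 1.3e-17 [ 538. -168.  286.]
1 0 [-0.31  0.8   1.89  1.19  1.36 -2.7 ] 1.6e-25 [ 538. -168.  206.]
1 0 [-0.31  0.8   1.89  1.19  1.36 -2.7 ] 2.4e-16 [ 538. -168.  206.]
1 0 [-0.31  0.8   1.89  1.19  1.36 -2.7 ] 4.0e-28 [ 538. -168.  206.]
turn [ 28.88438718 -72.20374599  57.68933168]
-1 160 [-0.31  0.51  1.92  1.15  1.47  0.69] 2.5e-19 [ 538. -168.  366.]
-1 160 [-0.31  0.51  1.92  1.15  1.47  0.69] 1.2e-23 [ 538. -168.  366.]
-1 160 [-0.31  0.51  1.92  1.15  1.47  0.69] 2.2e-19 [ 538. -168.  366.]
-1 80 [-0.31  0.65  1.92  1.17  1.41  0.56] 2.5e-20 [ 538. -168.  286.]
-1 80 [-0.31  0.65  1.92  1.17  1.41  0.56] 3.7e-21 [ 538. -168.  28
[... 882 characters left out ...]
  0.34  1.5  -0.3   1.5   2.17] 2.0e-23
A -1 180 [ 0.5   0.34  1.5  -0.3   1.5   2.17] 4.7e-28
B 1 0 [0.14 0.34 1.89 0.45 0.89 1.47] 1.3e-24
B 1 0 [0.14 0.34 1.89 0.45 0.89 1.47] 9.6e-30
B 1 0 [0.14 0.34 1.89 0.45 0.89 1.47] 6.1e-31
B 1 180 [0.14 0.16 1.71 0.37 1.22 1.64] 5.9e-23
B 1 180 [0.14 0.16 1.71 0.37 1.22 1.64] 5.1e-27
B 1 180 [0.14 0.16 1.71 0.37 1.22 1.64] 1.7e-28
B -1 0 [ 0.14  0.34  1.89  0.45  0.89 -1.67] 4.8e-27
B -1 0 [ 0.14  0.34  1.89  0.45  0.89 -1.67] 1.2e-22
B -1 0 [ 0.14  0.34  1.89  0.45  0.89 -1.67] 2.0e-22
B -1 180 [ 0.14  0.16  1.71  0.37  1.22 -1.5 ] 5.0e-31
B -1 180 [ 0.14  0.16  1.71  0.37  1.22 -1.5 ] 8.1e-28
B -1 180 [ 0.14  0.16  1.71  0.37  1.22 -1.5 ] 2.0e-25
```

Request:
{"api": "move_arm", "payload": {"commands": [[-0.0031,0.0197,0,3.365,6.789,-6.002,1],[-0.0031,0.0197,0,3.365,6.789,-6.002,1],[-0.0031,0.0197,0,3.365,6.789,-6.002,1],[-0.0031,0.0197,0,3.365,6.789,-6.002,1],[-0.0031,0.0197,0,3.365,6.789,-6.002,1],[-0.0031,0.0197,0,3.365,6.789,-6.002,1],[-0.0031,0.0197,0,3.365,6.789,-6.002,1],[-0.0031,0.0197,0,3.365,6.789,-6.002,1],[-0.0031,0.0197,0,3.365,6.789,-6.002,1],[-0.0031,0.0197,0,3.365,6.789,-6.002,1],[0,0,-0.03,0,0,0,1],[0,0,-0.03,0,0,0,1],[0,0,0,0,0,0,1]]}}

```text
t: 5.8
eef_pos: [552.4, 131.4, 250.1]
ee_rot: [-1.477, -0.978, 1.428]
contact_force: [0.3, -0.4, -1.6]
finger_gap: 28.8
```

```bash
python3 st.py;python3 - <<'E'
from h import *
from ov import *
from geo import *
import kin
s=read_state();p=s["eef_pos"];Rt=R.from_rotvec(s["ee_rot"])
C,u,n,T=A(np.deg2rad(70))
print("to T: ",(w(T)-p).round(1), "rot",(rot(n,-u)*Rt.inv()).as_rotvec(degrees=True).round(2))
def lidc(k,a=180,b=120): # in tool frame: x ahead k, long along tool y
    P=np.array([[k,a/2,b/2],[k,a/2,-b/2],[k,-a/2,-b/2],[k,-a/2,b/2],[k,a/2,b/2]]);return p+Rt.apply(P)
bar=np.array([w([-106,0,112]),w([106,0,112])])
for n_ in("side","top"):
    im=read_camera(n_);cv2.imwrite(f"pics/{n_}3.png",im)
    if n_=="side":overlay(n_,im,[lidc(15.6),lidc(27.6),bar],150,110,350,260,4,"pics/o3s.png")
    else:overlay(n_,im,[lidc(15.6),lidc(27.6),bar],150,110,350,260,4,"pics/o3t.png")
E
```

```text
t 5.8 p [552.4 131.4 250.1] F [ 0.3 -0.4 -1.6] M [-0.81  0.04 -0.03] gap 28.8
j [-0.3257, 0.5426, 1.9012, 1.1386, 1.4714, 0.6714]
[[ 0.047 -0.018 -0.999]
 [ 0.938 -0.343  0.05 ]
 [-0.344 -0.939  0.001]]
to T:  [   1.8   18.9 -156.1] rot [ 0.11 -0.06 -0.12]
```

View pics/o3s.png

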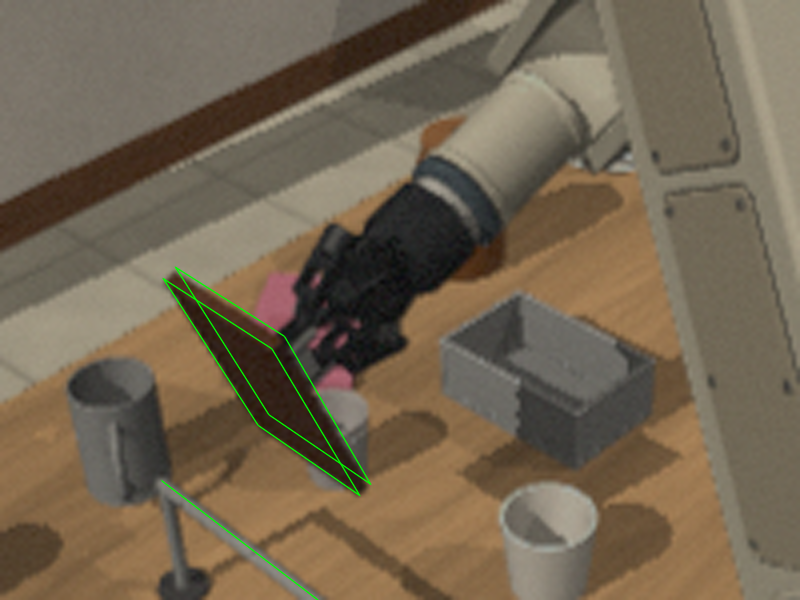

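View pics/o3t.png

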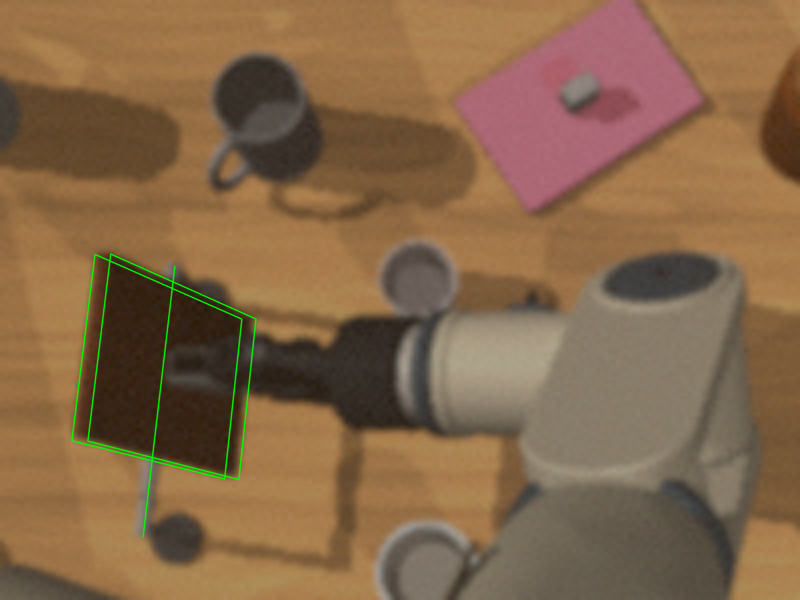

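Request:
{"api": "move_arm", "payload": {"commands": [[0,0,-0.03,0,0,0,1],[0.0005,0,-0.045,0,0,0,1],[0.0005,0,-0.045,0,0,0,1],[0.0005,0.004,-0.024,0,0,0,1],[0,0.008,-0.004,0,0,0,1],[0,0.002,-0.004,0,0,0,1],[0,0,0,0,0,0,1]]}}

```text
t: 6.78
eef_pos: [555.1, 144.8, 100.4]
ee_rot: [-1.481, -0.98, 1.423]
contact_force: [0.6, -0.3, -1.8]
finger_gap: 28.9
```

```bash
python3 st.py;cat > chk.py <<'E'
from h import *
from ov import *
from geo import *
s=read_state();p=s["eef_pos"];Rt=R.from_rotvec(s["ee_rot"])
C,u,n,T=A(np.deg2rad(70))
print("to T: ",(w(T)-p).round(1), "rot",(rot(n,-u)*Rt.inv()).as_rotvec(degrees=True).round(2))
E
python3 chk.py
```

```text
t 6.775 p [555.1 144.8 100.4] F [ 0.6 -0.3 -1.8] M [-0.89  0.1  -0.01] gap 28.9
j [-0.3022, 0.8057, 1.9036, 1.1999, 1.3549, 0.4248]
[[ 0.05  -0.014 -0.999]
 [ 0.938 -0.343  0.052]
 [-0.343 -0.939 -0.004]]
to T:  [-0.9  5.4 -6.4] rot [ 0.06  0.2  -0.04]
```

Request:
{"api": "move_arm", "payload": {"commands": [[0,0.002,-0.003,0,0,0,1],[0,0,-0.0015,0,0,0,1],[0,0,-0.001,0,0,0,1],[0,0,0,0,0,0,1]]}}

```text
t: 7.28
eef_pos: [554.7, 146.6, 94.0]
ee_rot: [-1.479, -0.979, 1.423]
contact_force: [0.2, -1.1, -0.1]
finger_gap: 29.4
```

```bash
python3 chk.py; python3 st.py
```

```text
to T:  [-0.5  3.6 -0. ] rot [ 0.01  0.11 -0.01]
t 7.275 p [554.7 146.6  94. ] F [ 0.2 -1.1 -0.1] M [-0.53  0.    0.03] gap 29.4
j [-0.2995, 0.8175, 1.9034, 1.2049, 1.3505, 0.4158]
[[ 0.05  -0.016 -0.999]
 [ 0.938 -0.342  0.052]
 [-0.342 -0.94  -0.002]]
```

Request:
{"api": "move_arm", "payload": {"commands": [[0,0.002,0,0,0,0,1],[0,0.0015,-0.0005,0,0,0,1],[0,0,0,0,0,0,1]]}}

```text
t: 7.65
eef_pos: [555.0, 150.1, 93.9]
ee_rot: [-1.48, -0.98, 1.423]
contact_force: [-0.9, -3.5, 5.0]
finger_gap: 29.1
```

```bash
python3 chk.py; python3 st.py; python3 - <<'E'
from h import *
for n in("side","top"): cv2.imwrite(f"pics/{n}4.png",read_camera(n))
crop("side","pics/side4.png",170,190,270,290,"pics/side4c.png",6)
crop("top","pics/top4.png",160,160,290,260,"pics/top4c.png",6)
E
```

```text
to T:  [-0.9  0.2  0.1] rot [0.   0.16 0.  ]
t 7.65 p [555.  150.1  93.9] F [-0.9 -3.5  5. ] M [-0.38 -0.06  0.01] gap 29.1
j [-0.2935, 0.8174, 1.9052, 1.2111, 1.3475, 0.4143]
[[ 0.05  -0.015 -0.999]
 [ 0.938 -0.342  0.052]
 [-0.342 -0.94  -0.003]]
pics/side4c.png 6
pics/top4c.png 6
```

View pics/side4c.png

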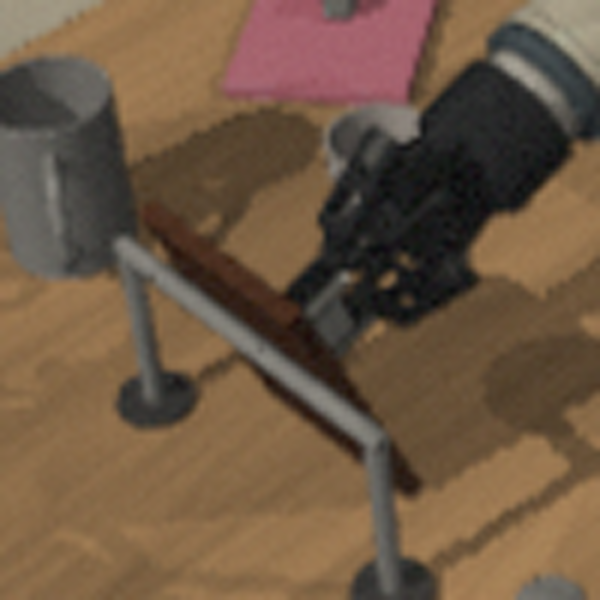

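View pics/top4c.png

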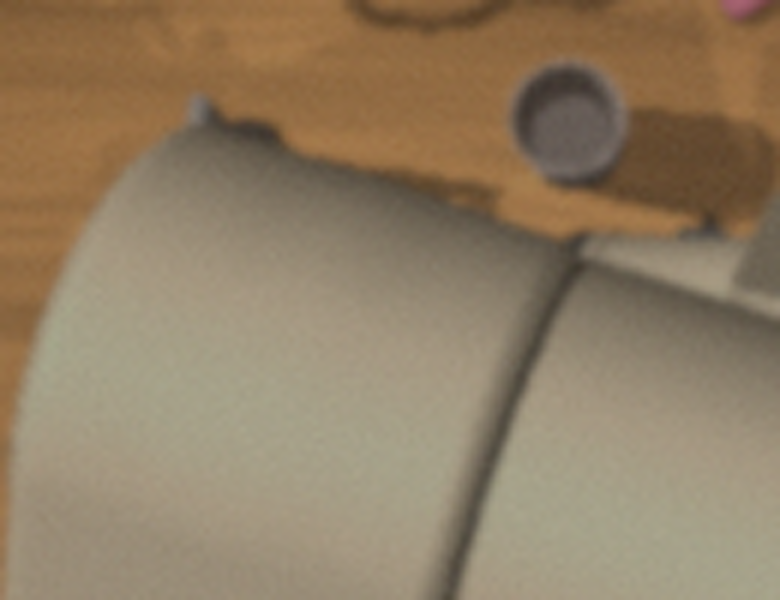

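Request:
{"api": "move_arm", "payload": {"commands": [[0,0,0,0,0,0,0.6],[0,0,0,0,0,0,0.3],[0,0,0,0,0,0,0],[0,0,0,0,0,0,-0.3],[0,0,0,0,0,0,-0.3]]}}

```text
t: 8.38
eef_pos: [554.5, 150.2, 93.1]
ee_rot: [-1.479, -0.979, 1.424]
contact_force: [0.6, -0.5, -0.1]
finger_gap: 55.7
```

```bash
python3 st.py; python3 - <<'E'
from h import *
for n in("side",): cv2.imwrite(f"pics/{n}5.png",read_camera(n))
crop("side","pics/side5.png",170,190,270,290,"pics/side5c.png",6)
E
```

```text
t 8.375 p [554.5 150.2  93.1] F [ 0.6 -0.5 -0.1] M [-0.42  0.02  0.05] gap 55.7
j [-0.2933, 0.8183, 1.9058, 1.2105, 1.3465, 0.4144]
[[ 0.049 -0.017 -0.999]
 [ 0.938 -0.342  0.052]
 [-0.343 -0.939 -0.001]]
pics/side5c.png 6
```

View pics/side5c.png

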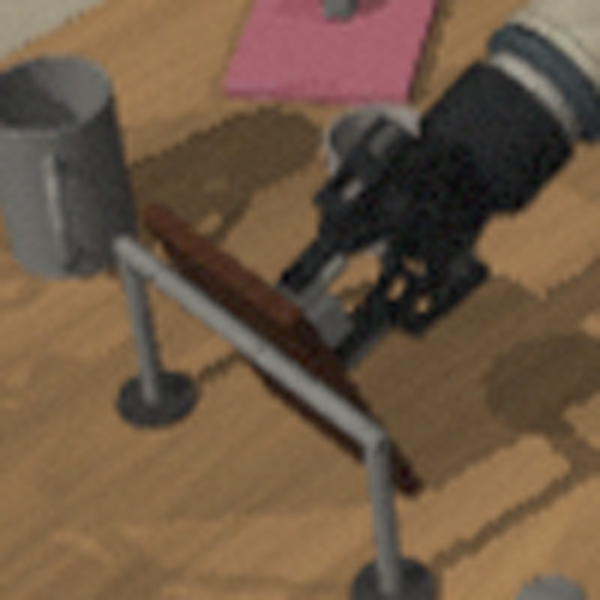

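```bash
python3 - <<'E'
from geo import *; from kin import *
import rig
s=rig.read_state();p=s["eef_pos"];Rt=R.from_rotvec(s["ee_rot"]);j=s["joints"]
C,u,n,T=A(np.deg2rad(70))
g=w(C+70*u);pre=w(C+135*u);print("g",g.round(1),"pre",pre.round(1),"u",RR.apply(u).round(3),"n",RR.apply(n).round(3))
rv=(rot(-u,-n)*Rt.inv()).as_rotvec(degrees=True);print("rv",rv.round(2))
print("delta pre-now",(pre-p).round(1))
# path check
p1=p-70*RR.apply(n);
way=[(p1,0),(p1+[0,0,60],.2),(p1+[0,0,150],.5),((p1+pre)/2+[0,0,120],.75),(pre+[0,0,20],1),(pre,1),(g,1)]
for q,f in way:
    j,c=ik(q,R.from_rotvec(np.deg2rad(rv)*f)*Rt,j);print(q.round(1),f,j.round(2),"%.0e"%c,fk(j)[2].round(0))
E
```

```text
g [556.5 194.4 152.4] pre [557.7 216.6 213.5] u [0.018 0.342 0.94 ] n [ 0.049  0.938 -0.342]
rv [-89.84   4.76  -0.09]
delta pre-now [  3.2  66.4 120.4]
[551.1  84.6 117.1] 0 [-0.4   0.77  1.86  1.1   1.43  0.48] 5e-28 [ 535. -223.  230.]
[551.1  84.6 177.1] 0.2 [-0.32  0.49  1.91  0.93  1.25  0.76] 4e-21 [ 537. -174.  379.]
[551.1  84.6 267.1] 0.5 [-0.1   0.21  1.83  0.48  1.16  1.31] 2e-27 [544. -54. 565.]
[554.4 150.6 285.3] 0.75 [0.24 0.22 1.72 0.04 1.19 1.84] 6e-25 [554. 136. 613.]
[557.7 216.6 233.5] 1 [ 0.53  0.43  1.59 -0.3   1.33  2.25] 2e-24 [564. 329. 542.]
[557.7 216.6 213.5] 1 [ 0.53  0.45  1.61 -0.3   1.29  2.26] 1e-23 [564. 329. 522.]
[556.5 194.4 152.4] 1 [ 0.5   0.5   1.68 -0.32  1.17  2.28] 6e-28 [562. 307. 461.]
```

Request:
{"api": "move_arm", "payload": {"commands": [[-0.001,-0.0188,0.0068,0,0,0,-0.3],[-0.0013,-0.0235,0.0086,0,0,0,-0.3],[-0.0013,-0.0235,0.0086,0,0,0,-0.3],[0,0,0.03,-8.98,0.48,0,-0.3],[0,0,0.03,-8.98,0.48,0,-0.3],[0,0,0.03,-8.98,0.48,0,-0.3],[0,0,0.03,-8.98,0.48,0,-0.3],[0,0,0.03,-8.98,0.48,0,-0.3],[0.0013,0.0264,-0.0067,-8.98,0.48,0,-0.3],[0.0013,0.0264,-0.0067,-8.98,0.48,0,-0.3],[0.0013,0.0264,-0.0067,-8.98,0.48,0,-0.3],[0.0013,0.0264,-0.0067,-8.98,0.48,0,-0.3],[0.0013,0.0264,-0.0067,-8.98,0.48,0,-0.3],[0,0,0,0,0,0,-0.3]]}}

```text
t: 10.18
eef_pos: [557.3, 218.7, 232.5]
ee_rot: [2.038, -0.413, -2.061]
contact_force: [0.8, 0.5, 0.4]
finger_gap: 55.5
```

```bash
python3 st.py; cat > lidov.py <<'E'
from ov import *
from geo import *
import sys
s=read_state();p=s["eef_pos"];Rt=R.from_rotvec(s["ee_rot"])
C,u,n,T=A(np.deg2rad(70));g=w(C+70*u)
print("to g: ",(g-p).round(1), "rot",(rot(-u,-n)*Rt.inv()).as_rotvec(degrees=True).round(2))
def face(o): return np.array([w(C+n*o+a*90*u+b*60*np.array([1,0,0])) for a,b in[(1,1),(1,-1),(-1,-1),(-1,1),(1,1)]])
bar=np.array([w([-106,0,112]),w([106,0,112])])
k=sys.argv[1]
for n_ in("side","top"):
    im=read_camera(n_);cv2.imwrite(f"pics/{n_}{k}.png",im)
    if n_=="side":overlay(n_,im,[face(6),face(-6),bar],165,190,285,290,6,f"pics/o{k}s.png")
    else:overlay(n_,im,[face(6),face(-6),bar],150,130,270,250,5,f"pics/o{k}t.png")
E
python3 lidov.py 6
```

```text
t 10.175 p [557.3 218.7 232.5] F [0.8 0.5 0.4] M [ 0.15  0.02 -0.01] gap 55.5
j [0.531, 0.426, 1.5943, -0.2996, 1.3323, 2.2521]
[[-0.019 -0.045 -0.999]
 [-0.344 -0.938  0.048]
 [-0.939  0.344  0.003]]
to g:  [ -0.8 -24.3 -80. ] rot [ 0.14 -0.16 -0.23]
```

View pics/o6s.png

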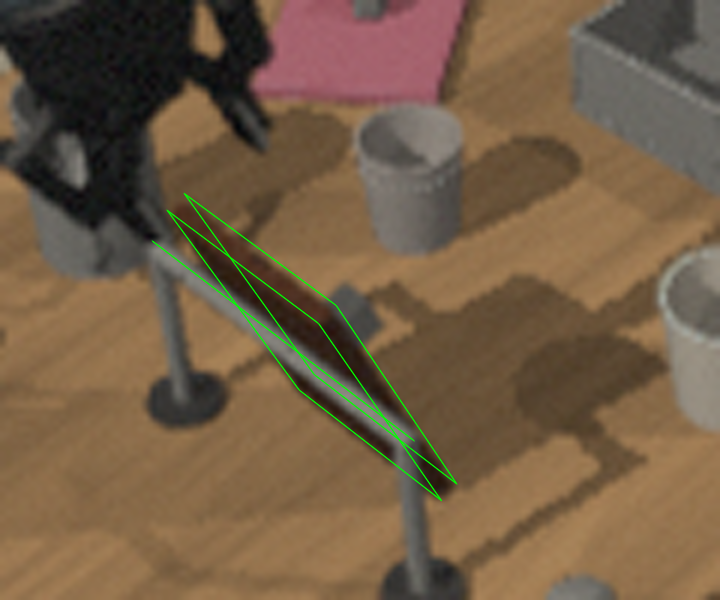

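View pics/o6t.png

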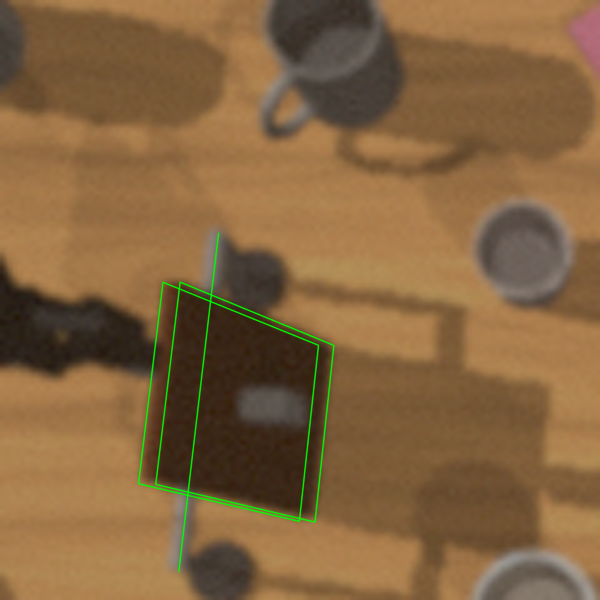

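Request:
{"api": "move_arm", "payload": {"commands": [[0,0.003,0,0,0,0,-0.3],[-0.0003,-0.009,-0.025,0,0,0,-0.3],[-0.0003,-0.011,-0.03,0,0,0,-0.3],[-0.0002,-0.0085,-0.025,0,0,0,-0.3],[0,0,0,0,0,0,-0.3],[0,0,0,0,0,0,-0.3]]}}

```text
t: 11.02
eef_pos: [557.6, 190.5, 155.3]
ee_rot: [2.045, -0.415, -2.063]
contact_force: [0.3, -0.0, 0.6]
finger_gap: 55.5
```

```bash
python3 st.py; python3 lidov.py 7
```

```text
t 11.025 p [557.6 190.5 155.3] F [ 0.3 -0.   0.6] M [ 0.15  0.04 -0.05] gap 55.5
j [0.4913, 0.4876, 1.6869, -0.3217, 1.1714, 2.2718]
[[-0.018 -0.05  -0.999]
 [-0.34  -0.939  0.053]
 [-0.94   0.34  -0.   ]]
to g:  [-1.1  4.  -2.8] rot [-0.1   0.03  0.04]
```

View pics/o7s.png

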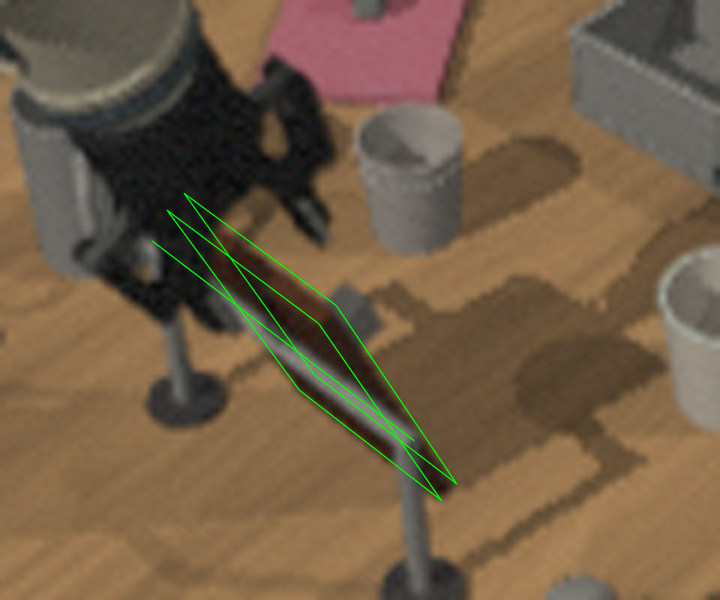

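Request:
{"api": "move_arm", "payload": {"commands": [[0,0.003,-0.002,0,0,0,-0.3],[0,0,0,0,0,0,0.2],[0,0,0,0,0,0,0.6],[0,0,0,0,0,0,1],[0,0,0,0,0,0,1],[0,0,0,0,0,0,1]]}}

```text
t: 11.88
eef_pos: [556.8, 193.9, 151.9]
ee_rot: [2.042, -0.414, -2.063]
contact_force: [-0.1, 0.7, 1.6]
finger_gap: 11.3
```

```bash
python3 st.py; python3 lidov.py 8
```

```text
t 11.875 p [556.8 193.9 151.9] F [-0.1  0.7  1.6] M [ 0.07  0.14 -0.09] gap 11.3
j [0.4968, 0.4935, 1.6859, -0.3213, 1.1695, 2.2764]
[[-0.019 -0.048 -0.999]
 [-0.341 -0.939  0.052]
 [-0.94   0.341  0.001]]
to g:  [-0.3  0.5  0.5] rot [-0.04 -0.07 -0.04]
```

View pics/o8s.png

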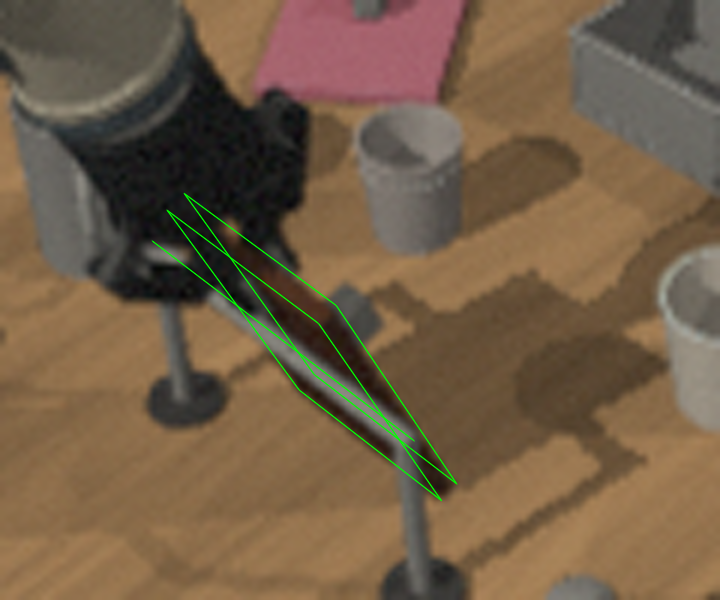

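Request:
{"api": "move_arm", "payload": {"commands": [[0,0,0.015,0,0,0,1],[0,0,0.035,0,0,0,1],[0,0,0.045,0,0,0,1],[0,0,0.045,0,0,0,1],[0,0,0.04,0,0,0,1],[0.0006,0.013,0,9.99,-0.52,0,1],[0.0006,0.013,0,9.99,-0.52,0,1],[0.0006,0.013,0,9.99,-0.52,0,1],[0.0006,0.0128,0,9.99,-0.52,0,1],[0,0,-0.03,0,0,0,1],[0,0,-0.03,0,0,0,1],[0,0,0,0,0,0,1]]}}

```text
t: 13.48
eef_pos: [557.5, 245.0, 270.0]
ee_rot: [-2.015, -0.302, 2.007]
contact_force: [-0.2, 0.1, -1.6]
finger_gap: 11.4
```

```bash
python3 st.py; cat > lid2.py <<'E'
from ov import *
from geo import *
import sys
s=read_state();p=s["eef_pos"];Rt=R.from_rotvec(s["ee_rot"])
D=float(sys.argv[2]) if len(sys.argv)>2 else 159.4
X=Rt.as_matrix()[:,0];Y=Rt.as_matrix()[:,1];Z=Rt.as_matrix()[:,2]
print("lid angle",np.degrees(np.arcsin(-X[2])).round(2),"bottom z (mid, lower corner)",(p+D*X)[2].round(1), "to final",(w([0,-1.7,151.8])-p).round(1),"in rail frame",RR.inv().apply(w([0,-1.7,151.8])-p).round(1))
def face(o): return np.array([p+Y*o+a*X+b*60*Z for a,b in[(D,1),(D,-1),(D-180,-1),(D-180,1),(D,1)]])
def hnd(o): return np.array([p+Y*o+a*X+b*10*Z for a,b in[(D-75,1),(D-75,-1),(D-105,-1),(D-105,1),(D-75,1)]])
bar=np.array([w([-106,0,112]),w([106,0,112])])
k=sys.argv[1]
sg=1
for n_ in("side","top"):
    im=read_camera(n_);cv2.imwrite(f"pics/{n_}{k}.png",im)
    cv=[face(6),face(-6),bar,hnd(6),hnd(38)]
    if n_=="side":overlay(n_,im,cv,140,150,285,290,4.2,f"pics/o{k}s.png")
    else:overlay(n_,im,cv,130,130,270,250,5,f"pics/o{k}t.png")
E
python3 lid2.py 9
```

```text
t 13.475 p [557.5 245.  270. ] F [-0.2  0.1 -1.6] M [-0.29  0.04  0.02] gap 11.4
j [0.2312, 0.2586, 1.7474, 0.3841, 1.0723, 1.6785]
[[ 0.012 -0.049 -0.999]
 [ 0.341 -0.939  0.05 ]
 [-0.94  -0.341  0.005]]
lid angle 70.05 bottom z (mid, lower corner) 120.2 to final [  -1.2  -54.2 -118.2] in rail frame [   1.6  -54.1 -118.2]
```

View pics/o9s.png

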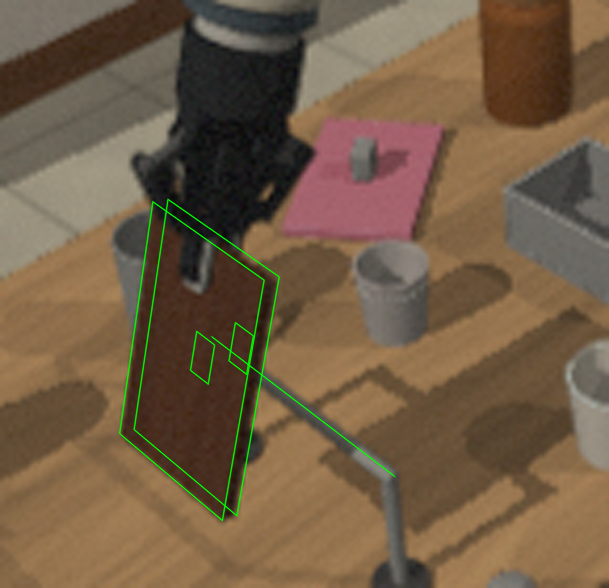

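View pics/o9t.png

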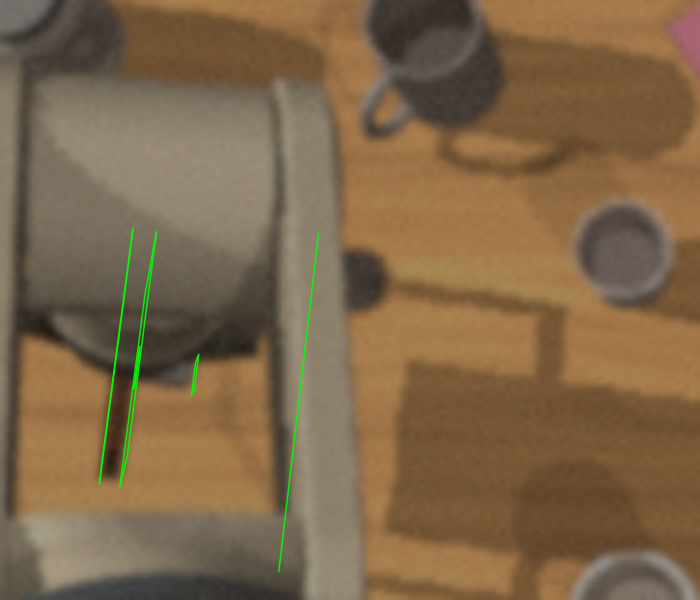

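Request:
{"api": "move_arm", "payload": {"commands": [[0.0008,0,-0.035,0,0,0,1],[0.0008,0,-0.045,0,0,0,1],[0,0,-0.03,0,0,0,1],[0,0,-0.004,0,0,0,1],[-0.0005,-0.012,0,0,0,0,1],[-0.0007,-0.014,0,0,0,0,1],[-0.0007,-0.014,0,0,0,0,1],[-0.0003,-0.006,0,0,0,0,1],[0,0,0,0,0,0,1]]}}

```text
t: 14.7
eef_pos: [558.8, 199.0, 158.0]
ee_rot: [-2.018, -0.303, 2.001]
contact_force: [-0.3, -0.5, -1.8]
finger_gap: 11.4
```

```bash
python3 st.py; python3 lid2.py 10
```

```text
t 14.7 p [558.8 199.  158. ] F [-0.3 -0.5 -1.8] M [-0.32  0.05 -0.  ] gap 11.4
j [0.1505, 0.3757, 1.8652, 0.4511, 0.88, 1.4866]
[[ 0.017 -0.049 -0.999]
 [ 0.343 -0.938  0.052]
 [-0.939 -0.343  0.   ]]
lid angle 69.94 bottom z (mid, lower corner) 8.3 to final [-2.4 -8.2 -6.2] in rail frame [-2.  -8.3 -6.2]
```

View pics/o10s.png

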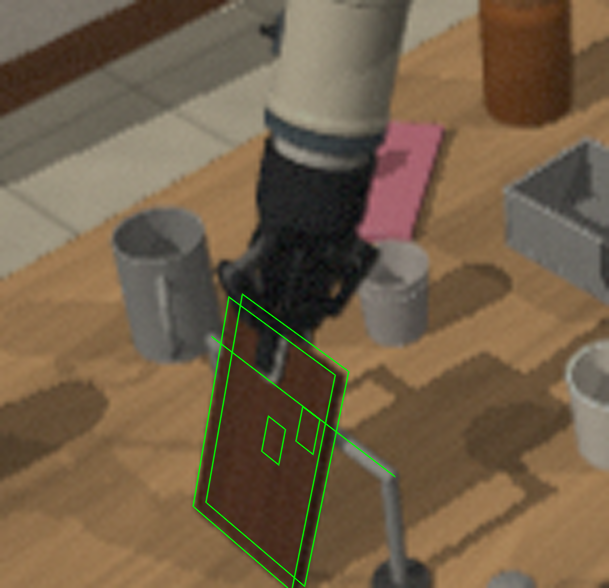

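View pics/o10t.png

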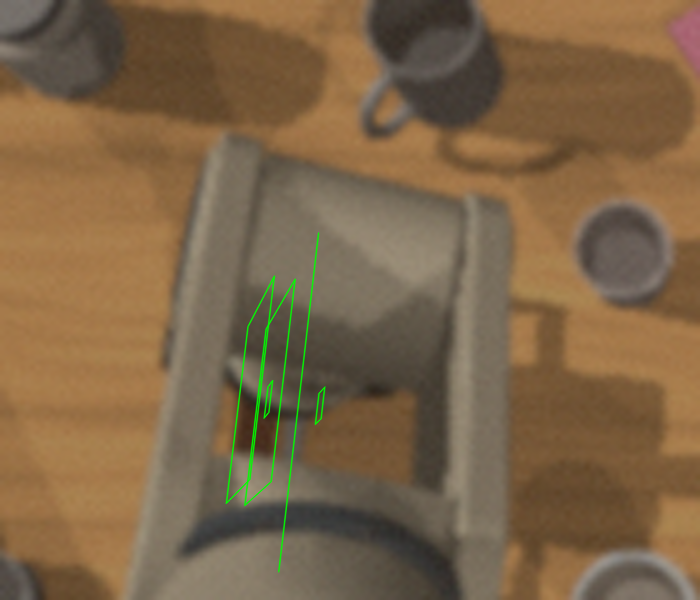

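Request:
{"api": "move_arm", "payload": {"commands": [[-0.001,-0.003,-0.004,0,0,0,1],[-0.001,0,-0.0015,0,0,0,1],[0,0,-0.001,0,0,0,1],[0,0,0,0,0,0,1]]}}

```text
t: 15.3
eef_pos: [556.7, 196.7, 152.0]
ee_rot: [-2.019, -0.305, 2.001]
contact_force: [-2.6, -3.6, 6.4]
finger_gap: 11.4
```

```bash
python3 st.py; python3 lid2.py 11
```

```text
t 15.3 p [556.7 196.7 152. ] F [-2.6 -3.6  6.4] M [-0.48  0.42  0.16] gap 11.4
j [0.1469, 0.381, 1.8742, 0.4564, 0.8688, 1.4736]
[[ 0.017 -0.048 -0.999]
 [ 0.343 -0.938  0.05 ]
 [-0.939 -0.343  0.   ]]
lid angle 69.93 bottom z (mid, lower corner) 2.2 to final [-0.4 -5.9 -0.2] in rail frame [-0.1 -5.9 -0.2]
```

Request:
{"api": "move_arm", "payload": {"commands": [[0,-0.002,0.001,0,0,0,1],[0,-0.002,0,0,0,0,1],[0,-0.001,0,0,0,0,1],[0,0,0,0,0,0,1]]}}

```text
t: 15.9
eef_pos: [556.4, 191.6, 152.1]
ee_rot: [-2.018, -0.304, 2.002]
contact_force: [-0.6, 0.3, -2.4]
finger_gap: 11.3
```

```bash
python3 st.py; python3 lid2.py 12
```

```text
t 15.9 p [556.4 191.6 152.1] F [-0.6  0.3 -2.4] M [-0.35 -0.02 -0.03] gap 11.3
j [0.1379, 0.3797, 1.8758, 0.4556, 0.872, 1.4663]
[[ 0.017 -0.048 -0.999]
 [ 0.342 -0.938  0.051]
 [-0.939 -0.343  0.001]]
lid angle 69.95 bottom z (mid, lower corner) 2.4 to final [-0.1 -0.8 -0.3] in rail frame [-0.1 -0.8 -0.3]
```

View pics/o12s.png

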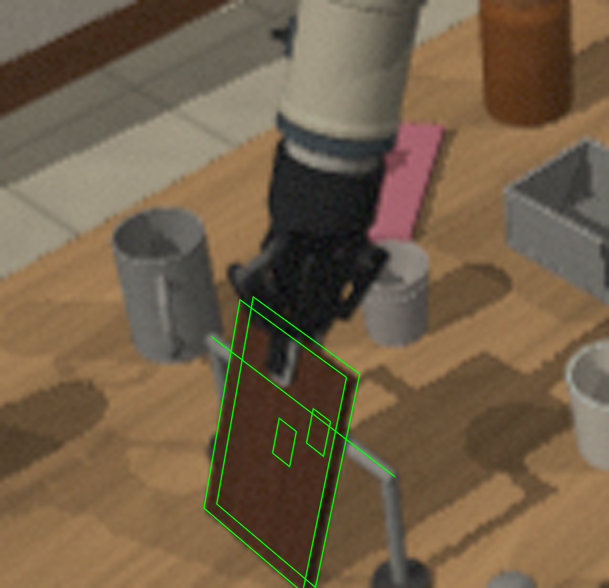

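Request:
{"api": "move_arm", "payload": {"commands": [[0,-0.001,0,0,0,0,1],[0,-0.001,0,0,0,0,1],[0,0,0,0,0,0,1]]}}

```text
t: 16.38
eef_pos: [556.5, 190.4, 152.4]
ee_rot: [-2.017, -0.305, 2.001]
contact_force: [0.6, 5.3, -2.7]
finger_gap: 11.0
```

```bash
python3 st.py
```

```text
t 16.375 p [556.5 190.4 152.4] F [ 0.6  5.3 -2.7] M [ 0.64 -0.04 -0.05] gap 11.0
j [0.135, 0.3793, 1.8761, 0.4571, 0.8733, 1.4629]
[[ 0.017 -0.048 -0.999]
 [ 0.344 -0.938  0.051]
 [-0.939 -0.344  0.001]]
```

Request:
{"api": "move_arm", "payload": {"commands": [[0,0.0005,-0.001,0,0,0,1],[0,0,0,0,0,0,1]]}}

```text
t: 16.62
eef_pos: [556.8, 190.6, 151.8]
ee_rot: [-2.018, -0.305, 2.001]
contact_force: [-0.9, 3.6, 2.8]
finger_gap: 11.3
```

```bash
python3 st.py
```

```text
t 16.625 p [556.8 190.6 151.8] F [-0.9  3.6  2.8] M [0.78 0.2  0.09] gap 11.3
j [0.1357, 0.3802, 1.8763, 0.4573, 0.8715, 1.4626]
[[ 0.017 -0.048 -0.999]
 [ 0.343 -0.938  0.051]
 [-0.939 -0.344  0.   ]]
```

Request:
{"api": "move_arm", "payload": {"commands": [[0,0,0,0,0,0,0.8],[0,0,0,0,0,0,0.6],[0,0,0,0,0,0,0.4],[0,0,0,0,0,0,0.2],[0,0,0,0,0,0,0.2]]}}

```text
t: 17.25
eef_pos: [556.6, 190.0, 151.2]
ee_rot: [-2.019, -0.304, 2.002]
contact_force: [-1.2, -0.2, 0.7]
finger_gap: 34.0
```

```bash
python3 st.py; python3 lid2.py 13
```

```text
t 17.25 p [556.6 190.  151.2] F [-1.2 -0.2  0.7] M [-0.15  0.04  0.01] gap 34.0
j [0.1352, 0.3807, 1.8767, 0.4561, 0.8709, 1.4626]
[[ 0.017 -0.048 -0.999]
 [ 0.342 -0.938  0.051]
 [-0.939 -0.343  0.001]]
lid angle 69.96 bottom z (mid, lower corner) 1.4 to final [-0.3  0.8  0.6] in rail frame [-0.3  0.8  0.6]
```

View pics/o13s.png

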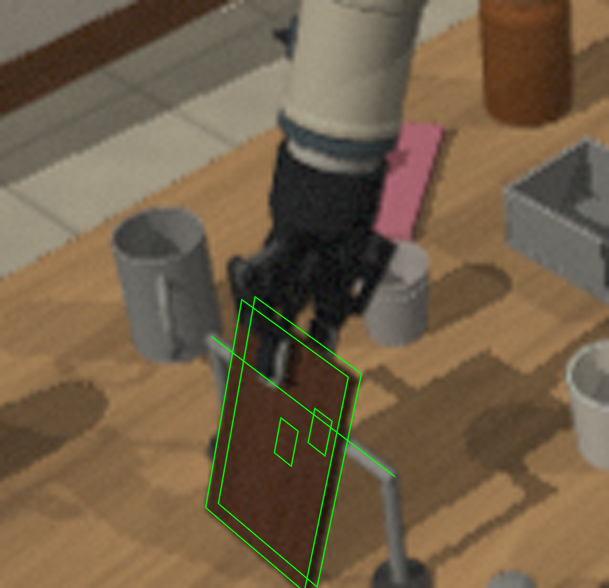

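Request:
{"api": "move_arm", "payload": {"commands": [[-0.0004,-0.0069,0.0188,0,0,0,0.2],[-0.0007,-0.0137,0.0376,0,0,0,0.2],[-0.0007,-0.0137,0.0376,0,0,0,0.2],[0,0,0.04,0,0,0,0.2],[0,0.03,0.01,-10,0.5,0,-0.5],[0,0.05,0,-10,0.5,0,-1],[-0.02,0.05,0,0,0,10,-1],[-0.02,0.05,0,0,0,10,-1],[-0.02,0.04,0,0,0,10,-1],[0,0,0,0,0,0,-1]]}}

```text
t: 18.6
eef_pos: [493.2, 378.4, 295.1]
ee_rot: [1.955, 0.477, -1.956]
contact_force: [0.5, -0.1, -0.4]
finger_gap: 85.3
```

```bash
python3 st.py; python3 - <<'E'
from h import *
for n in("side","top"): cv2.imwrite(f"pics/{n}14.png",read_camera(n))
E
```

```text
t 18.6 p [493.2 378.4 295.1] F [ 0.5 -0.1 -0.4] M [-0.02 -0.01  0.02] gap 85.3
j [0.6514, 0.3041, 1.5827, 0.0012, 1.2551, 1.7443]
[[-0.001  0.46  -0.888]
 [ 0.001 -0.888 -0.46 ]
 [-1.    -0.001  0.001]]
```

View pics/side14.png

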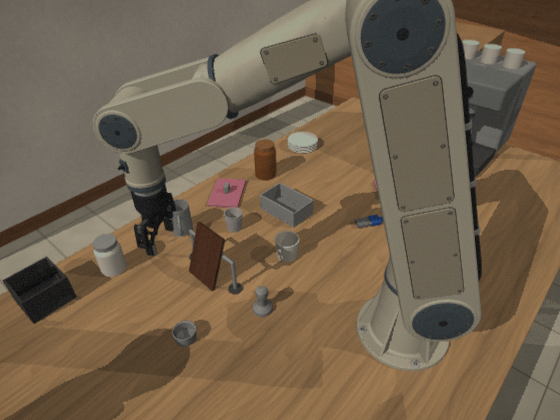

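View pics/top14.png

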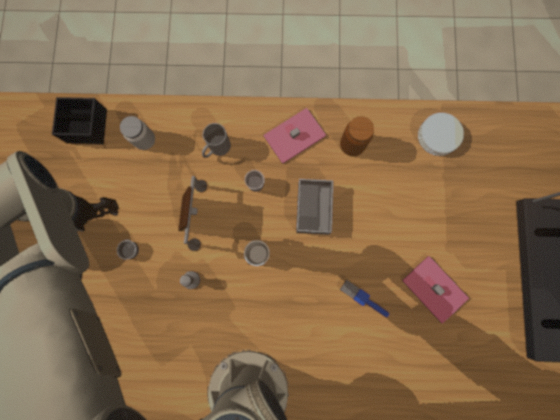

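```bash
python3 - <<'E'
from ov import *
from geo import *
C,u,n,T=A(np.deg2rad(70));C=C*[1,-1,1];u=u*[1,-1,1];n=n*[1,-1,1]
def face(o): return np.array([w(C+n*o+a*90*u+b*60*np.array([1,0,0])) for a,b in[(1,1),(1,-1),(-1,-1),(-1,1),(1,1)]])
B=(432,407);L=(584.5,-196.5);yl=np.deg2rad(-2)
cv=[circ(*B,36,32),circ(*B,0,30),circ(431,-16,75,40),box(*L,65,yl,170,110),box(*L,65,yl,160,100),box(*L,5,yl,160,100),face(6),face(-6),np.array([w([-106,0,112]),w([106,0,112])])]
im=cv2.imread("pics/side14.png");overlay("side",im,cv,165,210,265,350,4.2,"pics/a1.png");overlay("side",im,cv,220,170,330,270,6,"pics/a2.png")
im=cv2.imread("pics/top14.png");overlay("top",im,cv,110,165,350,285,3.3,"pics/a3.png")
E
```

```text
(no output)
```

View pics/a1.png

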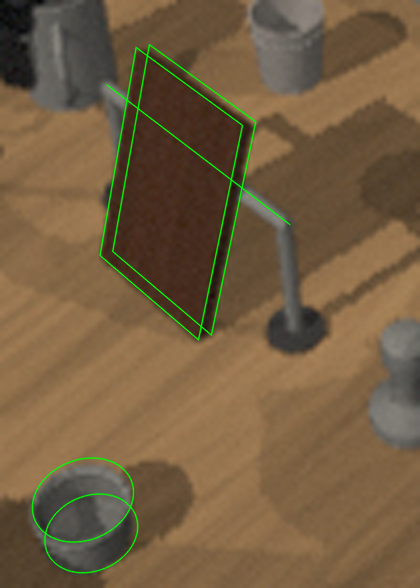

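View pics/a2.png

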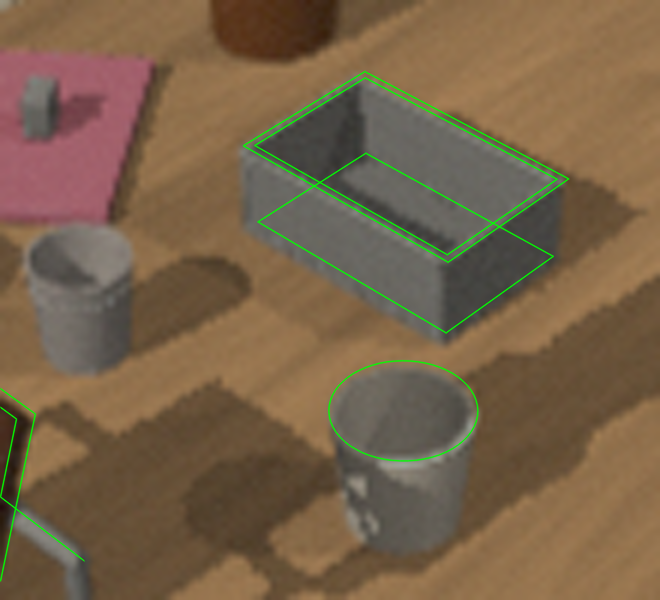

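View pics/a3.png

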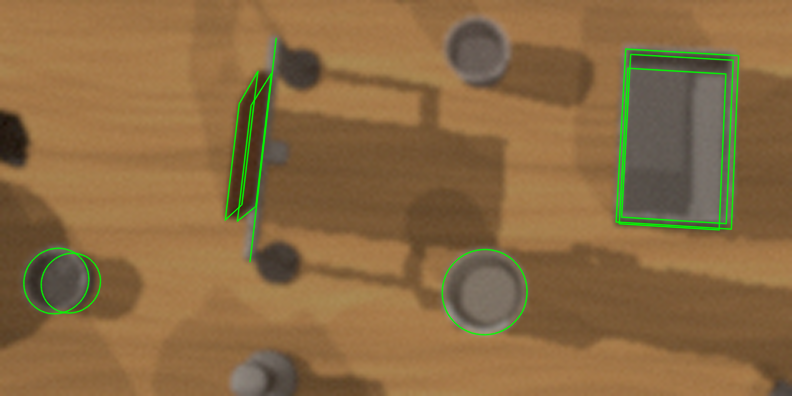

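Request:
{"api": "move_arm", "payload": {"commands": [[-0.0104,0.0048,-0.025,0,0,10.1,-1],[-0.0104,0.0048,-0.025,0,0,10.1,-1],[-0.0104,0.0048,-0.025,0,0,10.1,-1],[-0.0104,0.0048,-0.025,0,0,10.1,-1],[-0.0104,0.0048,-0.025,0,0,10.1,-1],[-0.0104,0.0048,-0.025,0,0,10.1,-1],[0,0,-0.05,0,0,0,-1],[0,0,-0.015,0,0,0,-1],[0,0,0,0,0,0,-1]]}}

```text
t: 19.82
eef_pos: [432.7, 403.6, 79.9]
ee_rot: [1.239, 1.189, -1.243]
contact_force: [0.4, 0.1, 0.4]
finger_gap: 85.3
```

```bash
python3 st.py; python3 - <<'E'
from h import *
for n in("side","top"): cv2.imwrite(f"pics/{n}15.png",read_camera(n))
crop("side","pics/side15.png",130,250,250,350,"pics/s15c.png",6)
crop("top","pics/top15.png",80,200,180,300,"pics/t15c.png",6)
E
```

```text
t 19.825 p [432.7 403.6  79.9] F [0.4 0.1 0.4] M [-0.02  0.06  0.01] gap 85.3
j [0.7481, 0.4997, 1.8251, -0.0, 0.8191, 0.7909]
[[-0.002  0.999 -0.043]
 [-0.002 -0.043 -0.999]
 [-1.    -0.002  0.002]]
pics/s15c.png 6
pics/t15c.png 6
```

View pics/s15c.png

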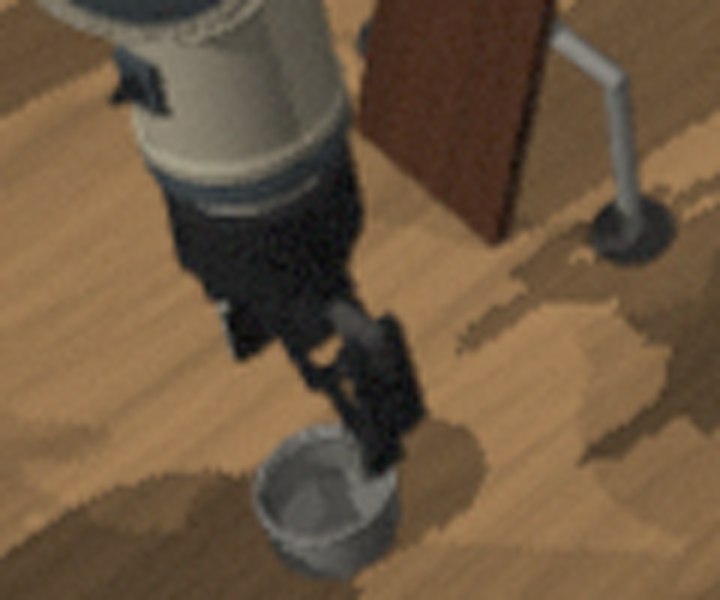

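View pics/t15c.png

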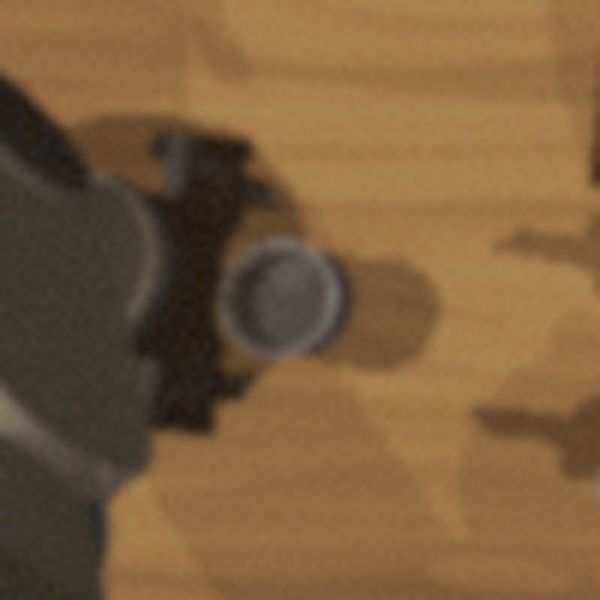

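```bash
python3 - <<'E'
from h import *
T=lambda u,v:((u+.5)/6-.5+80,(v+.5)/6-.5+200)
S=lambda u,v:((u+.5)/6-.5+130,(v+.5)/6-.5+250)
print(onz("top",*T(282.5,298),36)); print(onz("side",*S(327,492),36))
for a in(432.7-44,432.7+44):
    P=[[a,403.6,81.5]];print(((proj("top",P)-[80,200])*6).round(0),((proj("side",P)-[130,250])*6).round(0))
E
```

```text
[433.20893889 406.7926161   36.        ]
[424.2425172  413.91040204  36.        ]
[[243. 377.]] [[380. 456.]]
[[258. 207.]] [[254. 348.]]
```

Request:
{"api": "move_arm", "payload": {"commands": [[-0.0005,0.0033,-0.02,0,0,0,-1],[0,0,-0.03,0,0,0,-1],[0,0,-0.017,0,0,0,-1],[0,0,0,0,0,0,-1],[0,0,0,0,0,0,0],[0,0,0,0,0,0,0.5],[0,0,0,0,0,0,1],[0,0,0,0,0,0,1]]}}

```text
t: 20.92
eef_pos: [432.4, 408.5, 14.8]
ee_rot: [1.24, 1.19, -1.238]
contact_force: [-1.5, -0.8, 5.4]
finger_gap: 60.8
```

```bash
python3 st.py; python3 - <<'E'
from h import *
for n in("side","top"): cv2.imwrite(f"pics/{n}16.png",read_camera(n))
crop("side","pics/side16.png",130,250,250,350,"pics/s16c.png",6)
E
```

```text
t 20.925 p [432.4 408.5  14.8] F [-1.5 -0.8  5.4] M [-0.17  0.24 -0.04] gap 60.8
j [0.7545, 0.6009, 1.8418, 0.0003, 0.6976, 0.795]
[[ 0.001  0.999 -0.041]
 [ 0.001 -0.041 -0.999]
 [-1.     0.001 -0.001]]
pics/s16c.png 6
```

View pics/s16c.png

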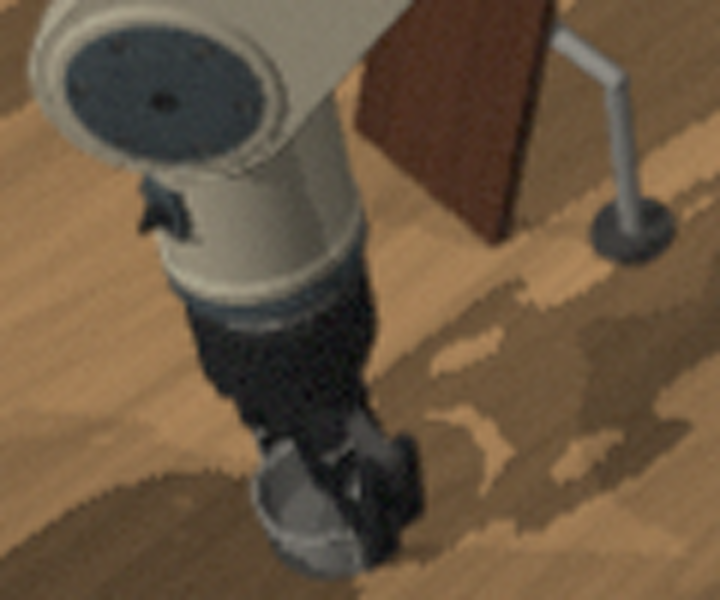

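Request:
{"api": "move_arm", "payload": {"commands": [[0,0,0.015,0,0,0,1],[0,0,0.04,0,0,0,1],[0,0,0.055,0,0,0,1],[0,0,0.055,0,0,0,1],[0,0,0.055,0,0,0,1],[0.0117,-0.025,0,0,0,0,1],[0.0117,-0.045,0,0,0,0,1],[0.0117,-0.05,0,0,0,0,1],[0.0117,-0.05,0,0,0,0,1],[0.0117,-0.05,0,0,0,0,1],[0.0117,-0.05,0,0,0,0,1],[0.0117,-0.05,0,0,0,0,1],[0.0117,-0.05,0,0,0,0,1],[0.0117,-0.05,0,0,0,0,1],[0.0117,-0.05,0,0,0,0,1],[0.0117,-0.05,0,0,0,0,1],[0.0117,-0.05,0,0,0,0,1],[0.0117,-0.034,0,0,0,0,1],[0,0,0,0,0,0,1]]}}

```text
t: 23.4
eef_pos: [584.4, -198.4, 234.5]
ee_rot: [1.241, 1.186, -1.241]
contact_force: [0.1, 0.4, -1.1]
finger_gap: 60.9
```

```bash
python3 st.py; python3 - <<'E'
from ov import *
L=(584.5,-196.5);yl=np.deg2rad(-2)
for n in("side","top"):
    im=read_camera(n);cv2.imwrite(f"pics/{n}17.png",im)
    if n=="side":overlay(n,im,[box(*L,65,yl,170,110),box(*L,0,yl,170,110)],220,130,350,240,6,"pics/s17c.png")
    else: overlay(n,im,[box(*L,65,yl,170,110)],260,140,380,250,5,"pics/t17c.png")
E
```

```text
t 23.4 p [ 584.4 -198.4  234.5] F [ 0.1  0.4 -1.1] M [-0.02  0.05  0.01] gap 60.9
j [-0.3293, 0.3474, 1.6599, -0.0009, 1.1327, -0.2855]
[[ 0.001  0.999 -0.043]
 [-0.001 -0.043 -0.999]
 [-1.     0.001  0.001]]
```

View pics/s17c.png

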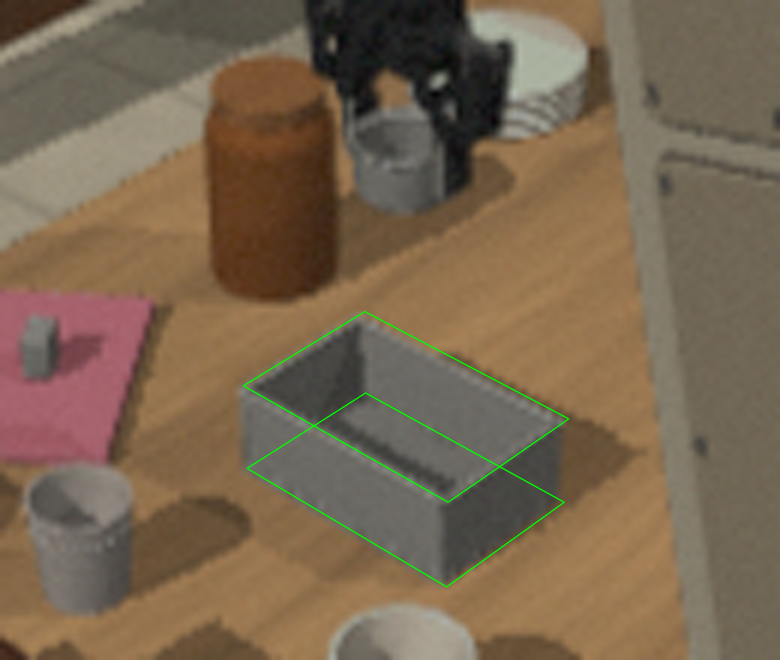

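View pics/t17c.png

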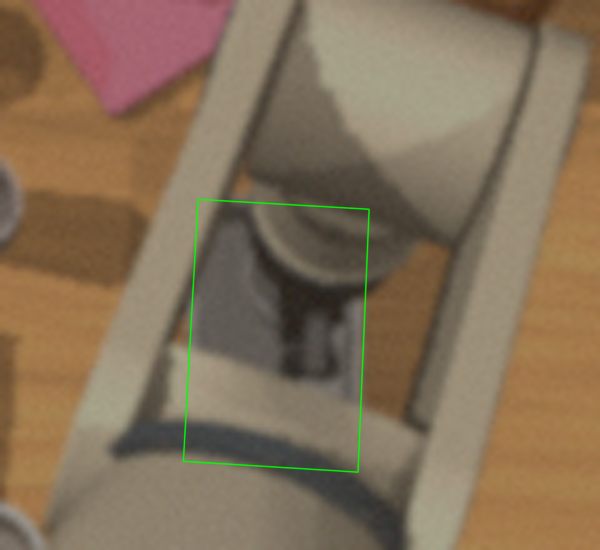

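Request:
{"api": "move_arm", "payload": {"commands": [[-0.001,0.002,-0.03,0,0,0,1],[0,0,-0.05,0,0,0,1],[0,0,-0.05,0,0,0,1],[0,0,-0.045,0,0,0,1],[0,0,-0.025,0,0,0,1],[0,0,-0.01,0,0,0,1],[0,0,-0.003,0,0,0,1],[0,0,0,0,0,0,1]]}}

```text
t: 24.5
eef_pos: [583.7, -194.0, 21.4]
ee_rot: [1.239, 1.189, -1.238]
contact_force: [0.0, -0.5, -1.1]
finger_gap: 61.3
```

```bash
python3 st.py; python3 - <<'E'
from h import *
cv2.imwrite(f"pics/side18.png",read_camera("side"))
crop("side","pics/side18.png",230,150,340,250,"pics/s18c.png",6)
E
```

```text
t 24.5 p [ 583.7 -194.    21.4] F [ 0.  -0.5 -1.1] M [-0.03 -0.    0.04] gap 61.3
j [-0.3231, 0.6121, 1.7941, -0.0006, 0.7341, -0.2823]
[[ 0.001  0.999 -0.04 ]
 [-0.001 -0.04  -0.999]
 [-1.     0.001  0.001]]
pics/s18c.png 6
```

View pics/s18c.png

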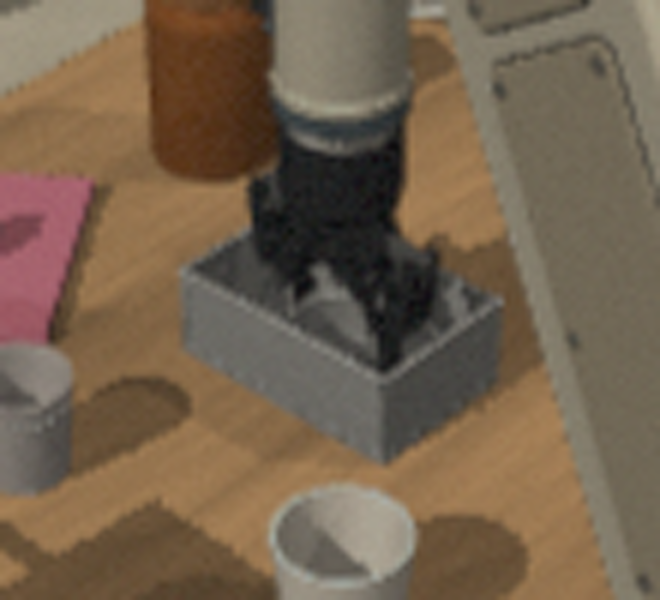

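Request:
{"api": "move_arm", "payload": {"commands": [[0,-0.001,-0.0015,0,0,0,1],[0,0,-0.001,0,0,0,1],[0,0,0,0,0,0,1]]}}

```text
t: 24.92
eef_pos: [583.7, -195.3, 19.8]
ee_rot: [1.239, 1.188, -1.239]
contact_force: [-3.5, 3.2, 15.5]
finger_gap: 61.6
```

Request:
{"api": "move_arm", "payload": {"commands": [[0,0,0.0008,0,0,0,1],[0,0,0,0,0,0,0],[0,0,0,0,0,0,-0.6],[0,0,0,0,0,0,-0.8],[0,0,0,0,0,0,-0.8]]}}

```text
t: 25.55
eef_pos: [582.9, -195.1, 18.5]
ee_rot: [1.239, 1.19, -1.24]
contact_force: [0.4, -1.3, -0.4]
finger_gap: 76.6
```

```bash
python3 st.py; python3 - <<'E'
from h import *
cv2.imwrite(f"pics/side19.png",read_camera("side"))
crop("side","pics/side19.png",230,150,340,250,"pics/s19c.png",6)
E
```

```text
t 25.55 p [ 582.9 -195.1   18.5] F [ 0.4 -1.3 -0.4] M [-0.03  0.06 -0.03] gap 76.6
j [-0.3252, 0.6168, 1.7944, -0.0007, 0.7309, -0.284]
[[-0.001  0.999 -0.041]
 [-0.    -0.041 -0.999]
 [-1.    -0.001  0.   ]]
pics/s19c.png 6
```

View pics/s19c.png

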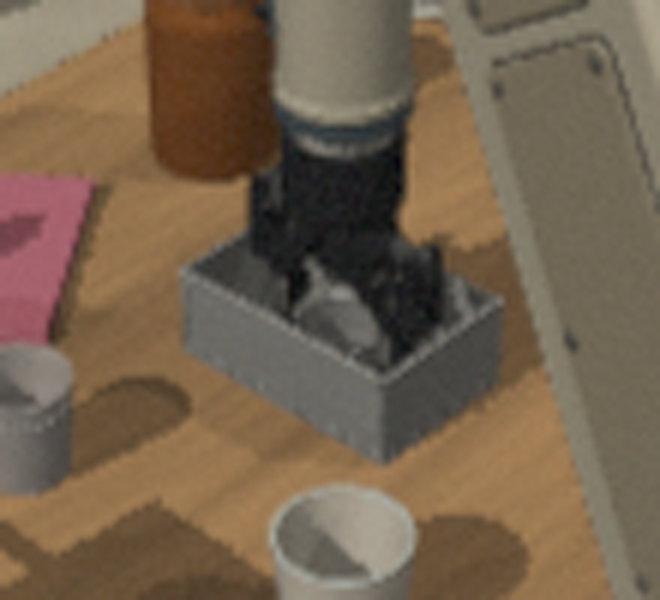

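Request:
{"api": "move_arm", "payload": {"commands": [[0,0,0.01,0,0,0,-0.8],[0,0,0.025,0,0,0,-0.8],[0,0,0.045,0,0,0,-0.8],[0,0,0.05,0,0,0,-0.8],[0,0,0.05,0,0,0,-0.8],[-0.02,-0.03,0.04,0,0,0,-0.8],[-0.035,-0.045,0,0,0,0,-0.8],[-0.035,-0.045,0,0,0,0,-0.8],[-0.035,-0.045,0,0,0,0,-0.8],[-0.035,-0.045,0,0,0,0,-0.8],[-0.035,-0.045,0,0,0,0,-0.8],[-0.035,-0.045,0,0,0,0,-0.8],[-0.035,-0.045,0,0,0,0,-0.8],[0,0,0,0,0,0,-0.8]]}}

```text
t: 27.35
eef_pos: [315.4, -542.7, 239.1]
ee_rot: [1.241, 1.187, -1.243]
contact_force: [0.0, 0.5, -0.5]
finger_gap: 77.1
```

```bash
python3 st.py; python3 - <<'E'
from ov import *
from geo import *
C,u,n,T=A(np.deg2rad(70));C=C*[1,-1,1];u=u*[1,-1,1];n=n*[1,-1,1]
def face(o): return np.array([w(C+n*o+a*90*u+b*60*np.array([1,0,0])) for a,b in[(1,1),(1,-1),(-1,-1),(-1,1),(1,1)]])
B=(583.5,-195.3)
cv=[circ(*B,41,32),face(6),face(-6),circ(431,-16,75,40)]
for k in("side","top"):
    im=read_camera(k);cv2.imwrite(f"pics/{k}20.png",im)
    if k=="side":overlay(k,im,[],165,150,335,290,4.2,"pics/s20c.png");overlay(k,im,cv,165,150,335,290,4.2,"pics/s20o.png")
    else: overlay(k,im,[],110,140,400,320,2.7,"pics/t20c.png")
E
```

```text
t 27.35 p [ 315.4 -542.7  239.1] F [ 0.   0.5 -0.5] M [0.02 0.03 0.02] gap 77.1
j [-1.046, 0.3594, 1.6314, -0.0015, 1.1497, -1.0007]
[[-0.001  0.999 -0.045]
 [-0.002 -0.045 -0.999]
 [-1.    -0.001  0.002]]
```

View pics/s20c.png

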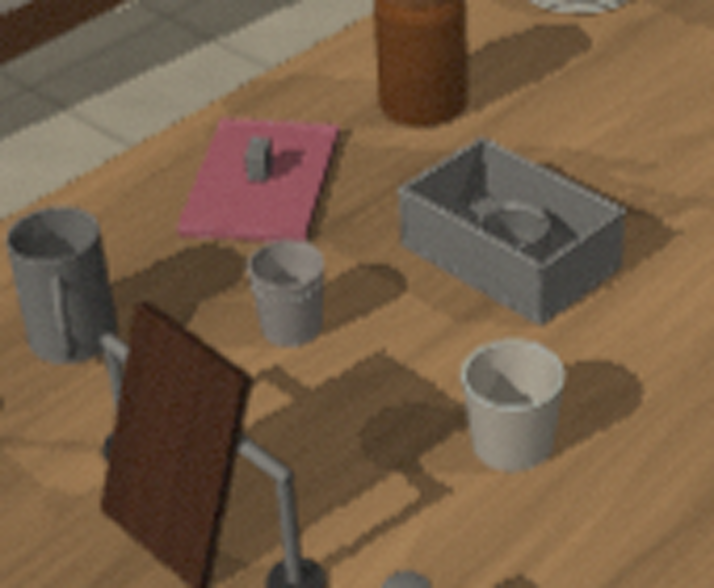

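View pics/s20o.png

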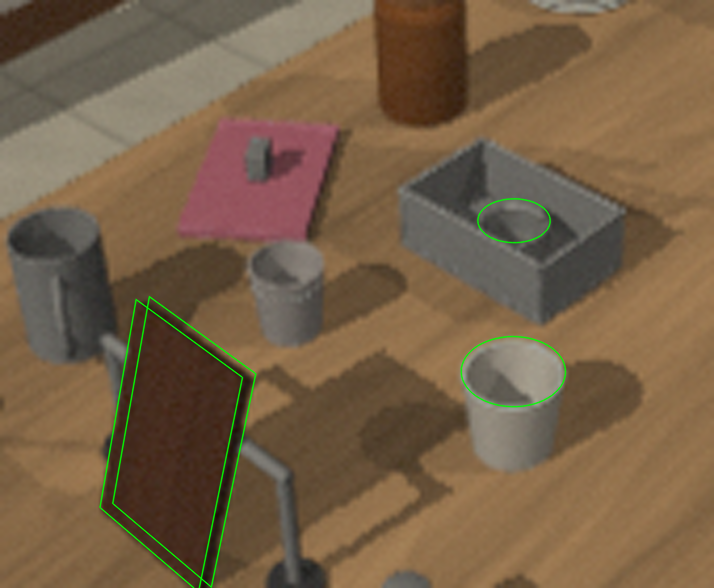

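View pics/t20c.png

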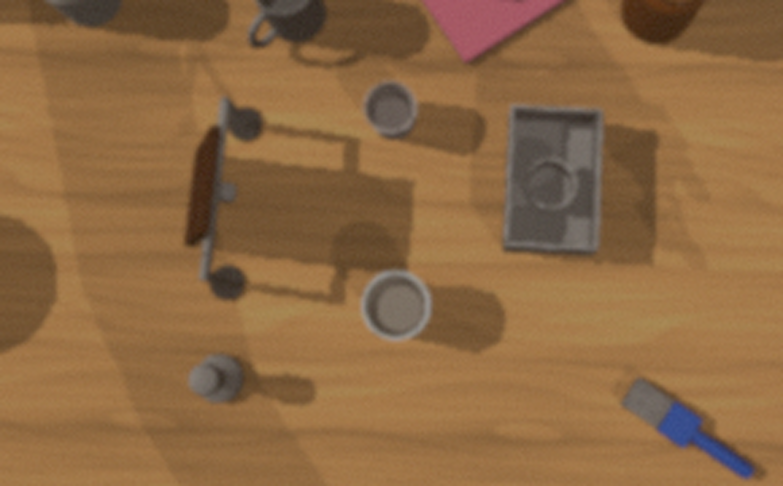

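```bash
python3 - <<'E'
from rig import *
print(hand_in())
E
```

```text
the job is handed in; nothing more can be done
None
```

The job is done and handed in at about 27 s of robot time; no verdict was reported.

**Lid:** I lifted it off the tub by its handle and leaned it briefly against the rail's near side, underside to the bar. I then took it again by its top short edge, carried it over the rail and set it on its short edge on the other side. The handle now points in under the bar and the bare underside faces outwards. After release, the lid outline predicted for a 70° lean at the middle of the rail matched the side picture to within about 1 px (roughly 3 mm).

**Basket:** I gripped it across its body and lowered it into the open tub until it touched the floor, at about 15 N. The pictures after the gripper withdrew show it upright and about central.

**Checks:**
- By eye, the final top picture shows the cup, dosing cups, tamper and brush where they started. I compared pixel positions only for the cup, and they agreed.
- The wrist force never read above about 16 N at the ends of the moves.
- The arm ended clear of everything.
- The two cameras disagreed on positions by up to about 11 mm, so I went by the top camera and by contact where that mattered.

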